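# Push a pressed sample pellet out of its die

## Task

The pressed sample pellet is stuck in the bore of the steel die. Set the die upright on the extraction ring that lies on the levelling plate, seated inside the ring's lip, then put the plunger that fits the bore into the top of the die and press it down slowly, by feel, until the pellet has dropped out below into the ring and the plunger's head bears firmly on the die: a push of 1.5 to 2.5 kg for about half a second, never more. Then let go, leave everything standing so, and do not disturb the other things.

Things in the scene. Friction and masses are not known exactly. Their poses are not given: they have to be found in the camera images.
- die: Steel die body, an upright cylinder 54 mm in diameter and 50 mm high (0.6 to 0.9 kg) with a straight, square-edged 20.6 mm bore right through it, standing on the bench at the start. Origin: centre of its underside; z up along the bore. The bore mouth is at z = 50 mm.
- pellet: Fragile disc of pressed mineral powder, 20 mm in diameter, 8 mm thick, 12 g. Origin: centre of its lower face; z along its axis. At the start it sits flat in the die's bore, lower face 15 to 25 mm above the die's underside, held by a tight fit: 5 to 11 N slides it down, steadily, until its upper face is about 0.5 mm above the die's underside; there it drops free.
- pellet_center (a point): Centre of the pellet, 4 mm above its lower face.
- plate: Fixed grey steel levelling plate, a slab 120 x 120 x 15 mm on three screw feet. Origin: centre of its top face; z up. Its top stands 28 to 43 mm above the bench, as the screws happen to be set.
- ring: Loose steel extraction ring lying flat on the levelling plate, 70 mm in outer diameter, 24 mm high, 0.32 kg. Origin: centre of its underside; z up. The die sits on its deck at z = 20 mm, inside a lip 57 mm across at the deck, flaring to 60 mm at its top (z = 24 mm). Below the deck is a 36 mm round chamber, open to the plate, with a small window in the side towards the ring's +x.
- plunger: Steel plunger that fits the die, 0.31 kg: round stem 19.4 mm in diameter, 51 mm long, with a square-edged foot, below a grooved round head 32 mm in diameter, 36 mm high. Origin: centre of the stem's foot; z up. The head's flat underside (shoulder) is at z = 51 mm. It hangs upright in a hole of the kit block, shoulder on the block. It slides freely in the bore until the shoulder meets the die.
- small_plunger: Plunger of another die, not for this job: stem 13 mm in diameter and 48 mm long, head 30 mm in diameter and only 20 mm high. Origin: centre of the foot of the stem; z up. It hangs in the other hole of the kit block.
- stand: Fixed white plastic kit block, 150 mm along its x, 60 mm along its y, 55 mm high. Origin: centre of its underside. Two vertical 25 mm holes at x = -42 and +42 mm hold the two plungers; which plunger is in which hole varies.
- anvil: Bystander: low steel base of the die, 54 mm in diameter and 18 mm high with its spigot. Origin: centre of its underside.
- beaker: Bystander: glass beaker 70 mm in diameter, 90 mm high. Origin: centre of its underside.
- mortar: Bystander: white ceramic mortar (bowl) 96 mm in diameter, 45 mm high. Origin: centre of its underside.
There are look-alikes about, which are no part of the job. What is shaped like the die but pink is not meant. What is shaped like the ring but turquoise is not meant.

How it is judged:
By the outcome, as a careful person would: the job done as asked, in the order asked, and still so for the second after the job is handed in, with the robot touching nothing.
It also fails if it takes over 69 s, if anything falls off the work surface, if the arm or the gripper's body presses on something with over 40 N, if the wrist force passes 120 N, or if a joint passes its speed limit or range.

## Robot

A 6-joint arm with a two-finger parallel gripper is mounted at the origin on the work surface. World frame = base frame: x ahead of the robot, y to its left, z up, the work surface at z = 0. Lengths are in m, angles in rad, forces in N, time in s.
With the tool pointing down it reaches from about 0.375 to 0.9 m from the base axis. Payload 3.1 kg.
Tool frame: the origin (TCP) lies at the very end of the fingers, on their centre line; the grasp point (between the pads) lies 19 mm behind it; z points along the fingers, y is the direction in which the jaws open and shut (so a half turn about z gives the same grasp; the last joint's range is limited). The gripper opens to 87 mm and grips with 3 to 60 N. Pads are 19 mm wide; open, the fingers measure 117 mm over their backs; the gripper's body (75 mm by 190 mm) begins 51 mm behind the grasp point.
Start: joints at [-1.51, 0.527, 1.433, -0, 1.181, -0.178], TCP at [0.148, -0.607, 0.223] pointing down, gripper open.
Joint ranges: [-3.08, 3.08], [-0.75, 2.2], [0.22, 2.44], [-1.43, 4.57], [0, 2.65], [-2.85, 2.85]. Speed limits (rad/s): [2.79, 2.79, 3.14, 3.14, 3.14, 3.14].

## Interface

Orientations are given as a unit quaternion [x, y, z, w].
In Python, from rig import robot gives the robot as it stands. The module is installed in compiled form; this text tells all that it offers.
- The arm moves only by the tool send_rows, never from a script. Its argument "deltas" is a list of rows, each an object of numbers: "tx", "ty", "tz": the shift along the tool's x, y, z in cm; "rx", "ry", "rz": the turn, a rotation vector about the tool's x, y, z in rad. A call has 1 to 5 rows; each row is the pose to reach, as a shift and turn from the pose commanded when the call began, along the tool's axes at that moment; what a row does not reach only later rows make up. A row lasts 1/12 s, in which the tool goes at most 41.7 mm and 7.16 degrees, less where a joint would pass 70% of its speed; a pose out of reach is approached as far as the arm can. A call with a gripper value outside its range is refused whole. "claw" is the finger opening in cm, from 0 to 8.7, set as the call begins (left out, the last holds). The fingers move at their own pace and stop on an object; "squeeze" is the grip in N (left out, the last holds). Time passes only in rows, so rows that repeat a pose let the fingers close. It gives the time, the measured TCP pose, the force and the opening at its end, in the units of the state.
- robot.get_obs(): the state, without advancing time (a new reading comes with each control period).
- robot.camera(name): name is "side" or "top"; returns a dict with "color" (384x512x3 uint8, red, green, blue), "z_map" (384x512 float32, m along the optical axis (not along the pixel's ray), 0 where there is no reading), "intrinsics" (3x3 intrinsics, pixels), "distortion" ([k1, k2, p1, p2, k3] as OpenCV has them; the pictures are not rectified), "R" (3x3) and "t" (3): a world point X has camera coordinates R X + t. Camera axes: x right, y down, z forward; pixel columns grow to the right and rows downward; lengths in m; the calibration is good to about 2 mm. A picture is of the moment at which its call begins.
- robot.hand_in(): hands the job in, once; it reports no verdict.
Trained networks look in the newest picture that a camera, given by its name, has taken for a name from the list of things; names that differ only in an ending like _2 or _b are one class to them, and where a whole thing is asked for, a point or a joint stands for the part that bears it (a point fixed in the world has none). Each returns a list of dicts, best first, with "p" (0 to 1); they miss things now and then, are a little off and sometimes report something else, mostly with a low value. They report only what shows in the picture. A call takes as long as a camera call. They do not tell look-alikes from the thing itself.
- robot.outline_of(label, camera): "pixels" (384x512 bool, what is visible of it) and "xy" ([column, row] in pixels, amid what is visible of it).
- robot.tip_of(label, camera): "xy" ([column, row] in pixels: a listed point, or the origin of a listed thing).
The state is a dict: "time": time; "q": joint angles; "joint_velocities": joint speeds; "joint_torque": joint torques, N m; "position": TCP position; "tool_rot": TCP orientation; "ft_force": force on the tool from outside, world axes, zero at the start; "moment": the same for the moment, N m; "grip_width": finger opening in m.
Only numpy, scipy, OpenCV 4.12 (cv2) and the standard library are available. Lean on these libraries where they do the work, as an engineer would, in place of code of your own. Each camera call takes 0.05 s, during which the arm holds its last target.

## Working session

There is one attempt and no reset: what is moved stays moved. The work goes in short steps, Python scripts to look and compute and a tool call to move; the robot and the scene stay as the last step left them, time stands still between calls to the robot, and variables do not carry over. Pictures are saved under pics/ and viewed, and the job is handed in when it is done.

Besides the shell and the picture viewer there is one more tool, called after "Emit:" as name([rows], argument=value, ...), one row to a line, values as JSON. send_rows: Moves the arm, as the interface text tells. Its arguments: {"type":"object","properties":{"deltas":{"type":"array","items":{"type":"object","properties":{"tx":{"type":"number"},"ty":{"type":"number"},"tz":{"type":"number"},"rx":{"type":"number"},"ry":{"type":"number"},"rz":{"type":"number"}}}},"claw":{"type":"number"},"squeeze":{"type":"number"}},"required":["deltas"]}

```bash
mkdir -p pics
cat > h.py <<'E'
import numpy as np, cv2
from rig import robot
from scipy.spatial.transform import Rotation as Rot
def cam(n):
    return robot.camera(n)
def deproj(c,uv,z=None,plane=None):
    K=np.array(c['intrinsics'],float);d=np.array(c['distortion'],float)
    R=np.array(c['R']);t=np.array(c['t'])
    p=cv2.undistortPoints(np.array(uv,float).reshape(-1,1,2),K,d).reshape(-1,2)
    ray=np.c_[p,np.ones(len(p))]
    if plane is not None:
        o=-R.T@t; dw=ray@R
        s=(plane-o[2])/dw[:,2]
        return o+dw*s[:,None]
    X=ray*np.array(z).reshape(-1,1)
    return (X-t)@R
def cloud(c):
    z=c['z_map'];v,u=np.nonzero(z>0)
    return np.c_[u,v],deproj(c,np.c_[u,v],z[v,u])
def proj(c,X):
    r,_=cv2.Rodrigues(np.array(c['R'],float))
    return cv2.projectPoints(np.array(X,float).reshape(-1,1,3),r,np.array(c['t'],float),np.array(c['intrinsics'],float),np.array(c['distortion'],float))[0].reshape(-1,2)
def save(c,n):
    cv2.imwrite('pics/'+n,cv2.cvtColor(c['color'],cv2.COLOR_RGB2BGR))
E
python3 - <<'E'
from h import *
print(robot.get_obs())
for n in('side','top'):
    c=cam(n);save(c,n+'0.png');np.save(n+'0.npy',c,allow_pickle=True)
    R=np.array(c['R']);print(n,-R.T@np.array(c['t']),R[2])
    for l in ['die','ring','plate','plunger','small_plunger','stand','anvil','beaker','mortar']:
        for k in robot.outline_of(l,n)[:3]:
            m=k['pixels']&(c['z_map']>0)
            v,u=np.nonzero(m)
            X=deproj(c,np.c_[u,v],c['z_map'][v,u]) if len(u) else np.zeros((1,3))
            print(l,round(k['p'],2),np.round(k['xy']),len(u),np.median(X,0).round(3),X[:,2].max().round(3))
E
```

```text
{'time': 0.0, 'q': array([-1.51047424e+00,  5.28474585e-01,  1.43391530e+00, -9.54178014e-06,
        1.18136389e+00, -1.78471612e-01]), 'joint_velocities': array([ 1.12430362e-03, -8.02702572e-04, -1.45472574e-03,  9.83229093e-05,
        2.51140883e-03, -1.22058943e-03]), 'joint_torque': array([-4.54209166e-04, -4.40043283e+01, -1.76591134e+01,  6.33994024e-02,
        5.83125022e-02, -1.79783856e-04]), 'position': array([ 0.14783006, -0.60651185,  0.22156232]), 'tool_rot': array([ 9.92879864e-01,  1.19115105e-01,  5.93926881e-05, -1.07893546e-03]), 'ft_force': array([ 0.43441831, -0.15534319, -0.75029712]), 'moment': array([-0.03989824, -0.00500265, -0.05411169]), 'grip_width': 0.08748630979145268}
side [ 0.35794746 -0.69403651  0.69735682] [ 0.25934102  0.7166088  -0.64746742]
die 0.89 [203. 235.] 720 [ 0.462 -0.07   0.041] 0.053
die 0.83 [234. 216.] 632 [ 0.555 -0.038  0.041] 0.054
ring 0.85 [192. 170.] 542 [0.494 0.149 0.054] 0.061
ring 0.62 [186. 147.] 414 [0.508 0.306 0.018] 0.026
plate 0.65 [200. 180.] 1002 [0.503 0.128 0.034] 0.061
plunger 0.93 [255. 319.] 442 [ 0.486 -0.33
[... 452 characters left out ...]
207.] 307 [ 0.557 -0.021  0.05 ] 0.056
die 0.57 [265. 247.] 295 [ 0.462 -0.052  0.05 ] 0.059
ring 0.94 [187. 237.] 504 [0.491 0.159 0.057] 0.065
ring 0.59 [120. 230.] 490 [0.506 0.323 0.021] 0.03
plate 0.76 [183. 236.] 1595 [0.499 0.165 0.036] 0.067
plunger 0.67 [370. 231.] 157 [ 0.486 -0.316  0.09 ] 0.096
plunger 0.16 [147. 161.] 687 [0.693 0.259 0.046] 0.095
small_plunger 0.48 [366. 198.] 132 [ 0.569 -0.314  0.074] 0.079
stand 0.71 [362. 218.] 1329 [ 0.528 -0.306  0.055] 0.096
anvil 0.65 [208. 160.] 324 [0.697 0.1   0.012] 0.023
beaker 0.97 [150. 159.] 635 [0.694 0.259 0.045] 0.095
beaker 0.62 [207. 162.] 250 [0.697 0.1   0.013] 0.023
mortar 0.72 [265. 144.] 957 [ 0.745 -0.053  0.026] 0.05
```

Run:
```python
import cv2,numpy as np
a=cv2.imread('pics/side0.png');b=cv2.imread('pics/top0.png')
cv2.imwrite('pics/crop_s.png',cv2.resize(a[120:360,140:380],None,fx=2.5,fy=2.5,interpolation=cv2.INTER_CUBIC))
cv2.imwrite('pics/crop_t.png',cv2.resize(b[120:290,90:410],None,fx=2.5,fy=2.5,interpolation=cv2.INTER_CUBIC))
```

```text
(no output)
```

View pics/crop_s.png

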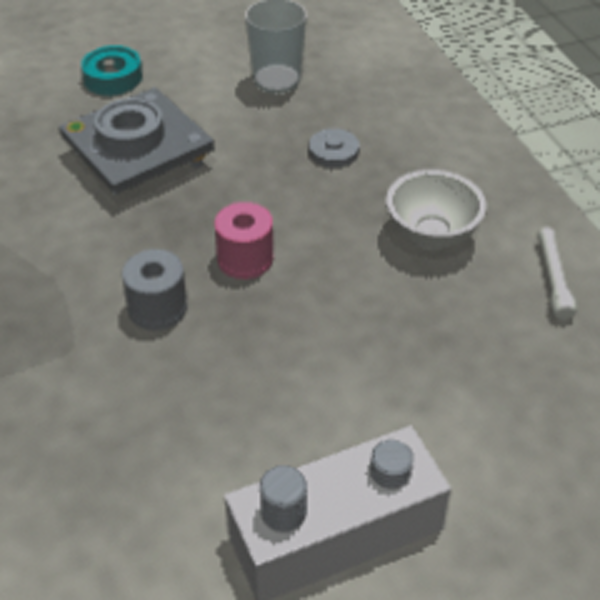

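View pics/crop_t.png

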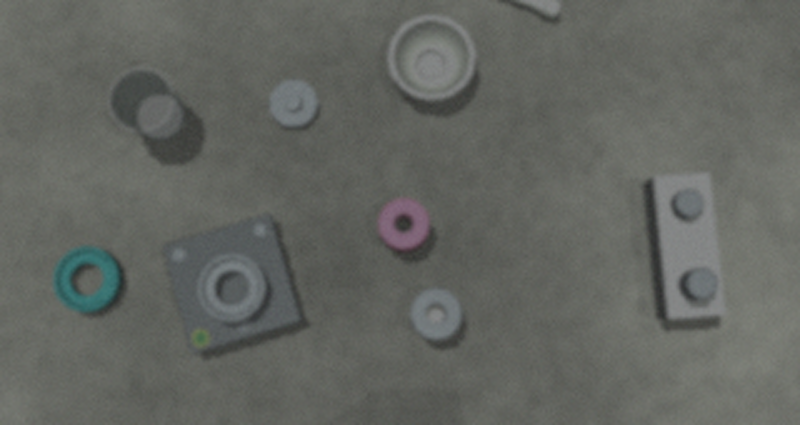

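The grey steel die (side 203,235) is the one meant, and the pink one (234,216) is the look-alike. The grey ring on the plate (side 192,170) is meant, not the turquoise one (186,147). The plunger is the taller head at side (255,319), with its top near 91 mm = 55+36. The crops confirm all three.

```bash
cat > fit.py <<'E'
from h import *
from scipy.optimize import minimize
a=np.linspace(0,2*np.pi,60)
def sil(c,x,y,parts):
    m=np.zeros((384*4,512*4),np.uint8)
    P=np.concatenate([np.c_[x+r*np.cos(a),y+r*np.sin(a),0*a+z] for r,z in parts])
    h=cv2.convexHull(proj(c,P).astype(np.float32)).reshape(-1,2)
    cv2.fillConvexPoly(m,np.round((h+.5)*4*16-8).astype(np.int32),1,shift=4)
    return cv2.resize(m.astype(np.float32),(512,384),interpolation=cv2.INTER_AREA)
def fit(c,mask,parts,x0):
    f=lambda p:np.abs(sil(c,p[0],p[1],parts)-mask).sum()
    r=minimize(f,x0,method='Nelder-Mead',options=dict(initial_simplex=np.array(x0)+np.array([[0,0],[.01,0],[0,.01]]),xatol=1e-4,fatol=.1))
    return r.x,r.fun/mask.sum()
E
python3 - <<'E'
from fit import *
C={}
for n in('side','top'):
    c=cam(n);C[n]=c
    uv,X=cloud(c)
    for nm,b in dict(bench=(.35,.6,-.2,-.12,),).items():
        s=(X[:,0]>b[0])&(X[:,0]<b[1])&(X[:,1]>b[2])&(X[:,1]<b[3]);print(n,nm,np.median(X[s,2]),X[s,2].std())
    o=robot.outline_of('plate',n)[0]; rr=robot.outline_of('ring',n)[0]
    m=o['pixels']&~cv2.dilate(rr['pixels'].astype(np.uint8),np.ones((5,5))).astype(bool)
    m=cv2.erode(m.astype(np.uint8),np.ones((5,5)))>0
    v,u=np.nonzero(m);Y=deproj(c,np.c_[u,v],c['z_map'][v,u])
    A=np.c_[Y[:,:2]-[.5,.16],np.ones(len(Y))];print('plate',len(Y),np.median(Y[:,2]),np.linalg.lstsq(A,Y[:,2],rcond=None)[0])
    m=cv2.erode(rr['pixels'].astype(np.uint8),np.ones((2,2)))>0
    v,u=np.nonzero(m);Y=deproj(c,np.c_[u,v],c['z_map'][v,u]);print('ring z pct',np.percentile(Y[:,2],[50,70,80,90,95]))
    H=.037
    for l,parts,x0 in [('die',[(.027,0),(.027,.05)],(.462,-.06)),('ring',[(.035,H),(.035,H+.024)],(.493,.155)),('plunger',[(.016,.055),(.016,.091)],(.487,-.32)),('small_plunger',[(.015,.055),(.015,.075)],(.57,-.32)),('die',[(.027,0),(.027,.05)],(.556,-.03))]:
        best=None
        for k in robot.outline_of(l,n):
            x,f=fit(c,k['pixels'].astype(np.float32),parts,x0)
            if best is None or f<best[1]:best=(x,f,k['p'])
        print(l,best)
E
```

```text
side bench -0.0004592797005455829 0.0013556244598182223
plate 338 0.03462188381042234 [-0.01225308  0.01939163  0.03481577]
ring z pct [0.05346531 0.05549637 0.05692582 0.05840344 0.05918885]
die (array([0.93095508, 2.62538086]), np.float64(1.0), 0.64)
ring (array([0.49402287, 0.15501431]), np.float64(0.04386160714285714), 0.72)
plunger (array([ 0.48839001, -0.32377908]), np.float64(0.09001659292035398), 0.73)
small_plunger (array([ 0.57375274, -0.31846849]), np.float64(0.22076612903225806), 0.52)
die (array([ 0.5593096 , -0.02343428]), np.float64(0.04832268370607029), 0.64)
top bench 0.0001090864535467978 0.002291719096143407
plate 505 0.03633051357617614 [-0.121199   -0.25820514  0.04101638]
ring z pct [0.05689331 0.05859425 0.0597989  0.06105389 0.06222104]
die (array([ 0.46105463, -0.05066747]), np.float64(0.2036637931034483), 0.81)
ring (array([0.492077  , 0.16053213]), np.float64(0.2839890438247012), 0.96)
plunger (array([ 0.48671668, -0.31952546]), np.float64(0.0547316384180791), 0.7)
small_plunger (array([ 0.57189625, -0.31506941]), np.float64(0.12394957983193278), 0.66)
die (array([ 0.46113575, -0.05067279]), np.float64(0.20344827586206896), 0.81)
```

Run:
```python
from fit import *
def fill(m):
    cs,_=cv2.findContours(m.astype(np.uint8),cv2.RETR_EXTERNAL,cv2.CHAIN_APPROX_NONE)
    o=np.zeros(m.shape,np.uint8);cv2.drawContours(o,[max(cs,key=cv2.contourArea)],-1,1,-1);return o.astype(np.float32)
H=.036
S=[('grey die','die',[(.027,0),(.027,.05)],(.462,-.055)),('pink','die',[(.027,0),(.027,.05)],(.556,-.03)),('ring','ring',[(.035,H),(.035,H+.024)],(.493,.155)),('teal','ring',[(.035,0),(.035,.024)],(.506,.32)),('plunger','plunger',[(.016,.055),(.016,.091)],(.487,-.32)),('small','small_plunger',[(.015,.055),(.015,.075)],(.57,-.32)),('anvil','anvil',[(.027,0),(.027,.012)],(.697,.1)),('mortar','mortar',[(.048,.045),(.03,0)],(.747,-.05))]
for rep in range(2):
  for n in('side','top'):
    c=cam(n)
    for nm,l,parts,x0 in S:
        best=None
        for k in robot.outline_of(l,n):
            mk=fill(k['pixels'])
            if (sil(c,*x0,parts)*mk).sum()<20: continue
            x,f=fit(c,mk,parts,x0)
            if best is None or f<best[1]:best=(x.round(4),round(f,3),round(k['p'],2))
        print(n,nm,best)
    if rep==0:
        im=c['color'].copy();im=cv2.resize(im,None,fx=4,fy=4,interpolation=cv2.INTER_CUBIC)
        np.save(n+'.npy',c,allow_pickle=True)
```

```text
side grey die (array([ 0.4638, -0.0558]), np.float64(0.045), 0.81)
side pink (array([ 0.5603, -0.0228]), np.float64(0.093), 0.9)
side ring (array([0.4942, 0.1553]), np.float64(0.055), 0.9)
side teal (array([0.5099, 0.3179]), np.float64(0.072), 0.76)
side plunger (array([ 0.4879, -0.3233]), np.float64(0.1), 0.87)
side small (array([ 0.5723, -0.3192]), np.float64(0.059), 0.65)
side anvil (array([0.6989, 0.0974]), np.float64(0.106), 0.82)
side mortar (array([ 0.7404, -0.0589]), np.float64(0.122), 0.92)
top grey die (array([ 0.4624, -0.051 ]), np.float64(0.046), 0.62)
top pink (array([ 0.5577, -0.0198]), np.float64(0.05), 0.82)
top ring (array([0.4921, 0.1611]), np.float64(0.049), 0.97)
top teal (array([0.5075, 0.3234]), np.float64(0.052), 0.86)
top plunger (array([ 0.4867, -0.3194]), np.float64(0.06), 0.71)
top small None
top anvil (array([0.6984, 0.1015]), np.float64(0.102), 0.58)
top mortar (array([ 0.7388, -0.0523]), np.float64(0.032), 0.68)
side grey die (array([ 0.4642, -0.0543]), np.float64(0.079), 0.87)
side pink (array([ 0.5582, -0.023 ]), np.float64(0.134), 0.81)
side ring (array([0.4936, 0.1574]), np.float64(0.061), 0.61)
side teal (array([0.5092, 0.3206]), np.float64(0.087), 0.85)
side plunger (array([ 0.4886, -0.323 ]), np.float64(0.099), 0.84)
side small (array([ 0.5722, -0.3179]), np.float64(0.199), 0.49)
side anvil (array([0.6994, 0.0952]), np.float64(0.07), 0.62)
side mortar None
top grey die (array([ 0.4625, -0.0499]), np.float64(0.056), 0.55)
top pink (array([ 0.558 , -0.0178]), np.float64(0.098), 0.88)
top ring (array([0.4919, 0.1602]), np.float64(0.052), 0.98)
top teal (array([0.5065, 0.3235]), np.float64(0.085), 0.92)
top plunger (array([ 0.4866, -0.3196]), np.float64(0.06), 0.74)
top small (array([ 0.5706, -0.3151]), np.float64(0.117), 0.66)
top anvil (array([0.6977, 0.1013]), np.float64(0.074), 0.57)
top mortar None
```

Emit:
send_rows([
  {"tx": 2.19, "ty": -2.32, "rz": -0.105},
  {"tx": 4.38, "ty": -4.63, "rz": -0.21},
  {"tx": 6.56, "ty": -6.95, "rz": -0.314},
  {"tx": 8.75, "ty": -9.26, "rz": -0.419},
  {"tx": 10.94, "ty": -11.58, "rz": -0.524},
], claw=8.7)

```text
schema error: expected keys tx, ty, tz, rx, ry, rz
```

Emit:
send_rows([
  {"tx": 3.05, "ty": -0.91, "rz": -0.105},
  {"tx": 6.1, "ty": -1.82, "rz": -0.21},
  {"tx": 9.16, "ty": -2.73, "rz": -0.314},
  {"tx": 12.2, "ty": -3.64, "rz": -0.419},
  {"tx": 15.26, "ty": -4.55, "rz": -0.524},
])

```text
schema error: expected keys tx, ty, tz, rx, ry, rz
```

Emit:
send_rows([
  {"tx": 3.1, "ty": 0.74, "rz": -0.105},
  {"tx": 6.2, "ty": 1.48, "rz": -0.21},
  {"tx": 9.3, "ty": 2.21, "rz": -0.314},
  {"tx": 12.4, "ty": 2.95, "rz": -0.419},
  {"tx": 15.49, "ty": 3.69, "rz": -0.524},
])

```text
schema error: expected keys tx, ty, tz, rx, ry, rz
```

Emit:
send_rows([
  {"tx": 2.31, "ty": 2.19, "tz": 2},
  {"tx": 4.62, "ty": 4.38, "tz": 4},
  {"tx": 6.94, "ty": 6.57, "tz": 6},
  {"tx": 9.25, "ty": 8.76, "tz": 8},
  {"tx": 11.56, "ty": 10.95, "tz": 10},
])

```text
schema error: expected keys tx, ty, tz, rx, ry, rz
```

```bash
cat > d.py <<'E'
import sys
from h import *
def st():
    o=robot.get_obs();R=Rot.from_quat(o['tool_rot']);M=R.as_matrix()
    phi=np.arctan2(M[1,0],M[0,0])
    print('t',round(o['time'],2),'pos',o['position'].round(4),'phi',round(phi,4),'tilt',M[:,2].round(4),'F',o['ft_force'].round(2),'M',o['moment'].round(3),'w',round(o['grip_width'],4))
    return o,M,phi
def go(x,y,z,phi=None):
    o,M,p=st(); d=M.T@(np.array([x,y,z])-o['position'])
    print('tool cm',(d*100).round(2),'rz',None if phi is None else round(-(phi-p),4))
if __name__=='__main__':
    a=[float(v) for v in sys.argv[1:]]
    go(*a) if a else st()
E
python3 d.py .4632 -.0528 .02 1.811
```

```text
t 3.6 pos [ 0.1479 -0.6072  0.2225] phi 0.2388 tilt [ 0.  0. -1.] F [0.29 0.13 0.15] M [ 0.02  -0.045 -0.046] w 0.0872
tool cm [ 43.75 -46.41  20.26] rz -1.5722
```

Emit:
send_rows([
  {"tx": 2.19, "ty": -2.32, "tz": 0, "rx": 0, "ry": 0, "rz": -0.105},
  {"tx": 4.38, "ty": -4.63, "tz": 0, "rx": 0, "ry": 0, "rz": -0.21},
  {"tx": 6.56, "ty": -6.95, "tz": 0, "rx": 0, "ry": 0, "rz": -0.314},
  {"tx": 8.75, "ty": -9.26, "tz": 0, "rx": 0, "ry": 0, "rz": -0.419},
  {"tx": 10.94, "ty": -11.58, "tz": 0, "rx": 0, "ry": 0, "rz": -0.524},
], claw=8.7, squeeze=10)

```text
time: 4.02
position: [0.2272, -0.4676, 0.2226]
tool_rot: [0.927, 0.374, 0.0, 0.0]
ft_force: [0.5, 0.0, -0.6]
grip_width: 0.0869
```

Emit:
send_rows([
  {"tx": 3.05, "ty": -0.91, "tz": 0, "rx": 0, "ry": 0, "rz": -0.105},
  {"tx": 6.1, "ty": -1.82, "tz": 0, "rx": 0, "ry": 0, "rz": -0.21},
  {"tx": 9.16, "ty": -2.73, "tz": 0, "rx": 0, "ry": 0, "rz": -0.314},
  {"tx": 12.2, "ty": -3.64, "tz": 0, "rx": 0, "ry": 0, "rz": -0.419},
  {"tx": 15.26, "ty": -4.55, "tz": 0, "rx": 0, "ry": 0, "rz": -0.524},
])

```text
time: 4.43
position: [0.3062, -0.3293, 0.2228]
tool_rot: [0.799, 0.602, -0.0, 0.0]
ft_force: [-0.2, -0.2, -0.3]
grip_width: 0.0872
```

Emit:
send_rows([
  {"tx": 3.1, "ty": 0.74, "tz": 0, "rx": 0, "ry": 0, "rz": -0.105},
  {"tx": 6.2, "ty": 1.48, "tz": 0, "rx": 0, "ry": 0, "rz": -0.21},
  {"tx": 9.3, "ty": 2.21, "tz": 0, "rx": 0, "ry": 0, "rz": -0.314},
  {"tx": 12.4, "ty": 2.95, "tz": 0, "rx": 0, "ry": 0, "rz": -0.419},
  {"tx": 15.49, "ty": 3.69, "tz": 0, "rx": 0, "ry": 0, "rz": -0.524},
])

```text
time: 4.85
position: [0.3851, -0.1909, 0.2228]
tool_rot: [0.615, 0.788, -0.0, 0.0]
ft_force: [-0.1, -0.2, 0.1]
grip_width: 0.087
```

Emit:
send_rows([
  {"tx": 2.31, "ty": 2.19, "tz": 2, "rx": 0, "ry": 0, "rz": 0},
  {"tx": 4.62, "ty": 4.38, "tz": 4, "rx": 0, "ry": 0, "rz": 0},
  {"tx": 6.94, "ty": 6.57, "tz": 6, "rx": 0, "ry": 0, "rz": 0},
  {"tx": 9.25, "ty": 8.76, "tz": 8, "rx": 0, "ry": 0, "rz": 0},
  {"tx": 11.56, "ty": 10.95, "tz": 10, "rx": 0, "ry": 0, "rz": 0},
])

```text
time: 5.27
position: [0.4643, -0.0525, 0.122]
tool_rot: [0.617, 0.787, 0.0, 0.001]
ft_force: [0.5, -0.4, 0.3]
grip_width: 0.087
```

```bash
python3 d.py .4632 -.0528 .02 1.811
```

```text
t 5.27 pos [ 0.4643 -0.0525  0.122 ] phi 1.8108 tilt [ 1.2e-03 -5.0e-04 -1.0e+00] F [ 0.52 -0.41  0.33] M [-0.045 -0.134  0.069] w 0.087
tool cm [ 1.00e-02 -1.30e-01  1.02e+01] rz -0.0002
```

Emit:
send_rows([
  {"tx": 0, "ty": -0.05, "tz": 2.5, "rx": 0, "ry": 0, "rz": 0},
  {"tx": 0, "ty": -0.05, "tz": 5, "rx": 0, "ry": 0, "rz": 0},
  {"tx": 0, "ty": -0.05, "tz": 7.5, "rx": 0, "ry": 0, "rz": 0},
  {"tx": 0, "ty": -0.05, "tz": 9.2, "rx": 0, "ry": 0, "rz": 0},
  {"tx": 0, "ty": -0.05, "tz": 10.2, "rx": 0, "ry": 0, "rz": 0},
])

```text
time: 5.68
position: [0.4624, -0.0536, 0.0188]
tool_rot: [0.617, 0.787, -0.0, -0.001]
ft_force: [0.4, 0.5, -0.0]
grip_width: 0.0868
```

Emit:
send_rows([
  {"tx": 0, "ty": 0, "tz": 0, "rx": 0, "ry": 0, "rz": 0},
  {"tx": 0, "ty": 0, "tz": 0, "rx": 0, "ry": 0, "rz": 0},
  {"tx": 0, "ty": 0, "tz": 0, "rx": 0, "ry": 0, "rz": 0},
  {"tx": 0, "ty": 0, "tz": 0, "rx": 0, "ry": 0, "rz": 0},
  {"tx": 0, "ty": 0, "tz": 0, "rx": 0, "ry": 0, "rz": 0},
], claw=5.0, squeeze=10)

```text
time: 6.1
position: [0.4636, -0.0543, 0.0216]
tool_rot: [0.617, 0.787, 0.0, 0.001]
ft_force: [0.2, -0.5, -0.6]
grip_width: 0.0614
```

```bash
python3 d.py
```

```text
t 6.1 pos [ 0.4636 -0.0543  0.0216] phi 1.8107 tilt [ 2.2e-03 -8.0e-04 -1.0e+00] F [ 0.16 -0.53 -0.62] M [ 0.009 -0.064 -0.045] w 0.0614
```

Emit:
send_rows([
  {"tx": 0, "ty": 0, "tz": 0, "rx": 0, "ry": 0, "rz": 0},
  {"tx": 0, "ty": 0, "tz": 0, "rx": 0, "ry": 0, "rz": 0},
  {"tx": 0, "ty": 0, "tz": 0, "rx": 0, "ry": 0, "rz": 0},
])

```text
time: 6.35
position: [0.4639, -0.0542, 0.0214]
tool_rot: [0.618, 0.787, 0.001, 0.001]
ft_force: [1.2, 1.0, 6.5]
grip_width: 0.0534
```

```bash
python3 d.py
```

```text
t 6.35 pos [ 0.4639 -0.0542  0.0214] phi 1.8104 tilt [ 2.6e-03 -7.0e-04 -1.0e+00] F [1.19 0.99 6.54] M [ 0.184 -0.259 -0.04 ] w 0.0534
```

Emit:
send_rows([
  {"tx": 0, "ty": 0, "tz": 0, "rx": 0, "ry": 0, "rz": 0},
  {"tx": 0, "ty": 0, "tz": 0, "rx": 0, "ry": 0, "rz": 0},
  {"tx": 0, "ty": 0, "tz": 0, "rx": 0, "ry": 0, "rz": 0},
  {"tx": 0, "ty": 0, "tz": 0, "rx": 0, "ry": 0, "rz": 0.1},
  {"tx": 0, "ty": 0, "tz": 0, "rx": 0, "ry": 0, "rz": 0.22},
], claw=7.5)

```text
time: 6.77
position: [0.4624, -0.0539, 0.0203]
tool_rot: [0.702, 0.712, -0.0, -0.0]
ft_force: [0.6, 0.3, 0.2]
grip_width: 0.0735
```

Emit:
send_rows([
  {"tx": 0, "ty": 0, "tz": 0, "rx": 0, "ry": 0, "rz": 0.12},
  {"tx": 0, "ty": 0, "tz": 0, "rx": 0, "ry": 0, "rz": 0.24},
  {"tx": 0, "ty": 0, "tz": 0, "rx": 0, "ry": 0, "rz": 0.36},
  {"tx": 0, "ty": 0, "tz": 0, "rx": 0, "ry": 0, "rz": 0.48},
  {"tx": 0, "ty": 0, "tz": 0, "rx": 0, "ry": 0, "rz": 0.6},
])

```text
time: 7.18
position: [0.4624, -0.0538, 0.0203]
tool_rot: [0.881, 0.473, -0.0, -0.0]
ft_force: [0.0, -0.2, 0.1]
grip_width: 0.0749
```

Emit:
send_rows([
  {"tx": 0, "ty": 0, "tz": 0, "rx": 0, "ry": 0, "rz": 0.12},
  {"tx": 0, "ty": 0, "tz": 0, "rx": 0, "ry": 0, "rz": 0.24},
  {"tx": 0, "ty": 0, "tz": 0, "rx": 0, "ry": 0, "rz": 0.36},
  {"tx": 0, "ty": 0, "tz": 0, "rx": 0, "ry": 0, "rz": 0.48},
  {"tx": 0, "ty": 0, "tz": 0, "rx": 0, "ry": 0, "rz": 0.6},
])

```text
time: 7.6
position: [0.4624, -0.0539, 0.0203]
tool_rot: [0.982, 0.191, -0.001, -0.0]
ft_force: [-0.7, -0.1, -0.9]
grip_width: 0.0749
```

Emit:
send_rows([
  {"tx": 0, "ty": 0, "tz": 0, "rx": 0, "ry": 0, "rz": 0.1},
  {"tx": 0, "ty": 0, "tz": 0, "rx": 0, "ry": 0, "rz": 0.151},
])

```text
time: 7.77
position: [0.4624, -0.0539, 0.0203]
tool_rot: [0.993, 0.117, -0.001, -0.0]
ft_force: [0.5, -0.7, 0.3]
grip_width: 0.0749
```

Emit:
send_rows([
  {"tx": 0, "ty": 0, "tz": 0, "rx": 0, "ry": 0, "rz": 0},
  {"tx": 0, "ty": 0, "tz": 0, "rx": 0, "ry": 0, "rz": 0},
  {"tx": 0, "ty": 0, "tz": 0, "rx": 0, "ry": 0, "rz": 0},
  {"tx": 0, "ty": 0, "tz": 0, "rx": 0, "ry": 0, "rz": 0},
  {"tx": 0, "ty": 0, "tz": 0, "rx": 0, "ry": 0, "rz": 0},
], claw=4.5, squeeze=10)

```text
time: 8.18
position: [0.4627, -0.0539, 0.0205]
tool_rot: [0.993, 0.12, -0.0, -0.0]
ft_force: [-0.0, 0.9, -0.3]
grip_width: 0.0538
```

Emit:
send_rows([
  {"tx": 0, "ty": 0, "tz": 0, "rx": 0, "ry": 0, "rz": 0},
  {"tx": 0, "ty": 0, "tz": 0, "rx": 0, "ry": 0, "rz": 0},
  {"tx": 0, "ty": 0, "tz": 0, "rx": 0, "ry": 0, "rz": 0},
], squeeze=45)

```text
time: 8.43
position: [0.4627, -0.0539, 0.0205]
tool_rot: [0.993, 0.12, -0.0, -0.0]
ft_force: [-0.4, -0.2, -1.5]
grip_width: 0.0532
```

```bash
python3 d.py .4932 .1573 .2 .239
```

```text
t 8.43 pos [ 0.4627 -0.0539  0.0205] phi 0.24 tilt [-4.e-04  1.e-04 -1.e+00] F [-0.38 -0.17 -1.46] M [ 0.083 -0.013 -0.01 ] w 0.0532
tool cm [  7.98 -19.79 -17.95] rz 0.001
```

Run:
```python
from fit import *
a0={n:np.load(n+'0.npy',allow_pickle=True).item() for n in('side','top')}
L=[]
for n in('side','top'):
    c=cam(n);np.save(n+'1.npy',c,allow_pickle=True);save(c,n+'1.png')
    u,v=[int(q) for q in proj(c,[[.4626,-.054,.025]])[0]]
    rows=[]
    for k in (a0[n],c):
        rows.append(cv2.resize(cv2.cvtColor(k['color'],cv2.COLOR_RGB2BGR)[v-30:v+30,u-40:u+40],None,fx=5,fy=5,interpolation=cv2.INTER_CUBIC))
    L.append(np.hstack(rows))
cv2.imwrite('pics/cmp.png',np.vstack(L)[:600])
```

```text
(no output)
```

View pics/cmp.png

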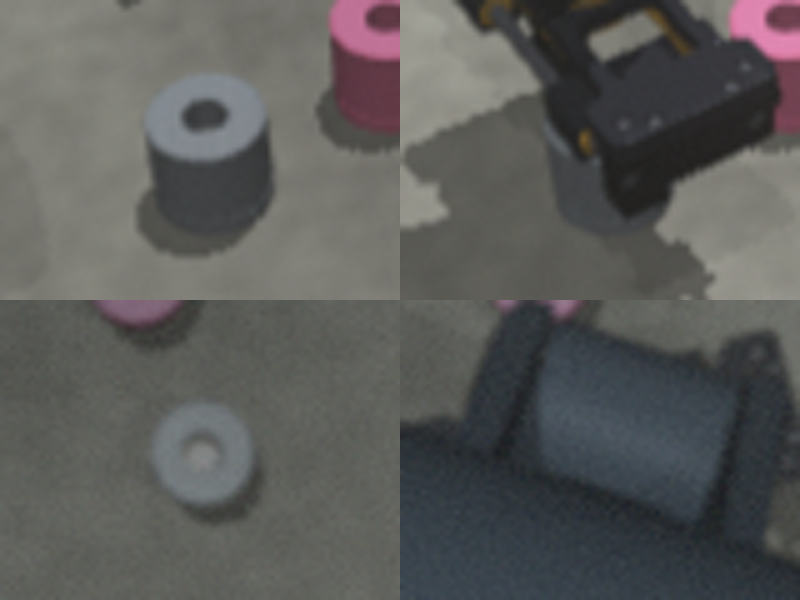

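Emit:
send_rows([
  {"tx": 0, "ty": 0, "tz": -0.5, "rx": 0, "ry": 0, "rz": 0},
  {"tx": 0, "ty": 0, "tz": -2.5, "rx": 0, "ry": 0, "rz": 0},
  {"tx": 0, "ty": 0, "tz": -5.5, "rx": 0, "ry": 0, "rz": 0},
  {"tx": 0, "ty": 0, "tz": -8, "rx": 0, "ry": 0, "rz": 0},
  {"tx": 0, "ty": 0, "tz": -9, "rx": 0, "ry": 0, "rz": 0},
], squeeze=50)

```text
time: 8.95
position: [0.4634, -0.0541, 0.1127]
tool_rot: [0.993, 0.12, 0.001, 0.001]
ft_force: [0.4, -0.2, -8.8]
grip_width: 0.0533
```

Emit:
send_rows([
  {"tx": 0.8, "ty": -2, "tz": 0, "rx": 0, "ry": 0, "rz": 0},
  {"tx": 2, "ty": -5, "tz": 0, "rx": 0, "ry": 0, "rz": 0},
  {"tx": 3.2, "ty": -8, "tz": 0, "rx": 0, "ry": 0, "rz": 0},
  {"tx": 4.4, "ty": -11, "tz": 0, "rx": 0, "ry": 0, "rz": 0},
  {"tx": 5.6, "ty": -14, "tz": 0, "rx": 0, "ry": 0, "rz": 0},
])

```text
time: 9.37
position: [0.4824, 0.0967, 0.1099]
tool_rot: [0.993, 0.119, -0.002, -0.0]
ft_force: [0.6, 0.4, -8.8]
grip_width: 0.0528
```

Emit:
send_rows([
  {"tx": 1.2, "ty": -3, "tz": 0, "rx": 0, "ry": 0, "rz": 0},
  {"tx": 2, "ty": -5, "tz": 0, "rx": 0, "ry": 0, "rz": 0},
  {"tx": 2.33, "ty": -5.8, "tz": 0, "rx": 0, "ry": 0, "rz": 0},
  {"tx": 2.33, "ty": -5.8, "tz": 0, "rx": 0, "ry": 0, "rz": 0},
])

```text
time: 9.7
position: [0.4918, 0.1592, 0.1098]
tool_rot: [0.993, 0.121, -0.001, -0.0]
ft_force: [-0.2, 0.5, -8.6]
grip_width: 0.0529
```

```bash
python3 d.py .4926 .1574 .085 .239
python3 - <<'E'
from fit import *
for n in('side','top'):
    c=cam(n);np.save(n+'2.npy',c,allow_pickle=True)
    u,v=[int(q) for q in proj(c,[[.4926,.157,.07]])[0]]
    cv2.imwrite(f'pics/{n}2.png',cv2.resize(cv2.cvtColor(c['color'],cv2.COLOR_RGB2BGR)[v-40:v+40,u-50:u+50],None,fx=6,fy=6,interpolation=cv2.INTER_CUBIC))
E
```

```text
t 9.7 pos [0.4918 0.1592 0.1098] phi 0.2432 tilt [-1.8e-03  2.0e-04 -1.0e+00] F [-0.16  0.47 -8.62] M [-0.007 -0.02   0.056] w 0.0529
tool cm [0.04 0.19 2.48] rz 0.0042
```

View pics/side2.png

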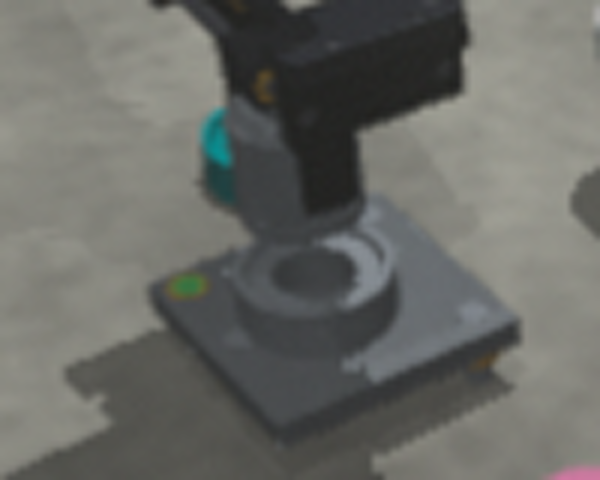

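Run:
```python
from fit import *
from d import go
go(.4926,.1574,.085,.239)
c=np.load('side2.npy',allow_pickle=True).item()
s=6
u,v=[int(q) for q in proj(c,[[.4926,.157,.07]])[0]]
im=cv2.resize(cv2.cvtColor(c['color'],cv2.COLOR_RGB2BGR)[v-40:v+40,u-50:u+50],None,fx=s,fy=s,interpolation=cv2.INTER_CUBIC)
def ci(x,y,z,r,col):
    p=(proj(c,np.c_[x+r*np.cos(a),y+r*np.sin(a),0*a+z])-[u-50,v-40]+.5)*s
    cv2.polylines(im,[p.astype(np.int32)],True,col,1)
H=.0355
ci(.494,.1563,H+.024,.035,(0,0,255));ci(.494,.1563,H,.035,(0,0,255));ci(.494,.1563,H+.024,.030,(0,255,255))
p=robot.get_obs()['position'];ci(p[0]+.0014,p[1]-.0011,p[2]-.0205,.027,(0,255,0));ci(p[0]+.0014,p[1]-.0011,p[2]+.0295,.027,(0,255,0))
cv2.imwrite('pics/ov2.png',im)
```

```text
t 9.8 pos [0.4915 0.1569 0.1099] phi 0.241 tilt [-2.8e-03 -9.0e-04 -1.0e+00] F [-0.54 -0.81 -8.41] M [-0.01   0.046  0.   ] w 0.0533
tool cm [ 0.12 -0.03  2.49] rz 0.002
```

View pics/ov2.png

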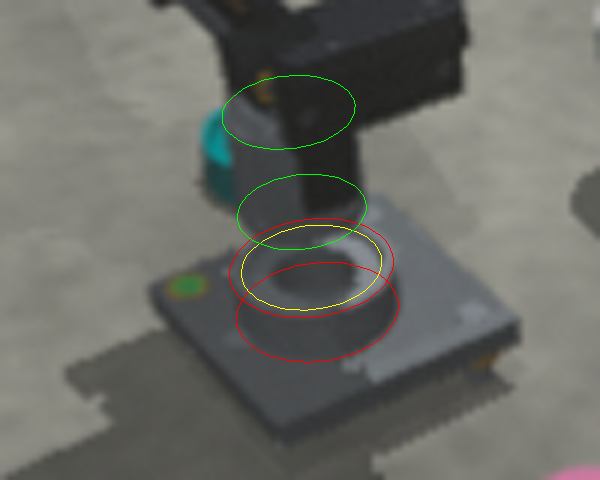

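Emit:
send_rows([
  {"tx": 0.07, "ty": 0, "tz": 0.8, "rx": 0, "ry": 0, "rz": 0},
  {"tx": 0.07, "ty": 0, "tz": 1.6, "rx": 0, "ry": 0, "rz": 0},
  {"tx": 0.07, "ty": 0, "tz": 2.2, "rx": 0, "ry": 0, "rz": 0},
  {"tx": 0.07, "ty": 0, "tz": 2.5, "rx": 0, "ry": 0, "rz": 0},
])

```text
time: 10.13
position: [0.4925, 0.1563, 0.084]
tool_rot: [0.993, 0.119, -0.002, 0.0]
ft_force: [-1.0, 0.5, -8.9]
grip_width: 0.0532
```

Emit:
send_rows([
  {"tx": 0, "ty": 0, "tz": 0.15, "rx": 0, "ry": 0, "rz": 0},
  {"tx": 0, "ty": 0, "tz": 0.3, "rx": 0, "ry": 0, "rz": 0},
  {"tx": 0, "ty": 0, "tz": 0.45, "rx": 0, "ry": 0, "rz": 0},
])

```text
time: 10.38
position: [0.4938, 0.1572, 0.0809]
tool_rot: [0.993, 0.119, 0.0, -0.0]
ft_force: [0.5, 0.5, -8.1]
grip_width: 0.0533
```

```bash
python3 d.py
```

```text
t 10.38 pos [0.4938 0.1572 0.0809] phi 0.2395 tilt [ 2.e-04  0.e+00 -1.e+00] F [ 0.51  0.5  -8.12] M [ 0.012 -0.015  0.042] w 0.0533
```

Emit:
send_rows([
  {"tx": 0, "ty": 0, "tz": 0.1, "rx": 0, "ry": 0, "rz": 0},
  {"tx": 0, "ty": 0, "tz": 0.2, "rx": 0, "ry": 0, "rz": 0},
])

```text
time: 10.55
position: [0.4938, 0.1574, 0.0791]
tool_rot: [0.993, 0.12, 0.0, 0.0]
ft_force: [0.1, 0.6, -8.7]
grip_width: 0.0531
```

Emit:
send_rows([
  {"tx": 0, "ty": 0, "tz": 0.1, "rx": 0, "ry": 0, "rz": 0},
])

```text
time: 10.63
position: [0.4937, 0.1574, 0.0782]
tool_rot: [0.993, 0.12, 0.0, 0.0]
ft_force: [0.1, 0.6, -9.2]
grip_width: 0.0534
```

Emit:
send_rows([
  {"tx": 0, "ty": 0, "tz": 0.1, "rx": 0, "ry": 0, "rz": 0},
])

```text
time: 10.72
position: [0.4937, 0.1575, 0.0771]
tool_rot: [0.993, 0.12, 0.0, -0.0]
ft_force: [-0.1, 0.6, -8.6]
grip_width: 0.0534
```

Emit:
send_rows([
  {"tx": 0, "ty": 0, "tz": 0.1, "rx": 0, "ry": 0, "rz": 0},
])

```text
time: 10.8
position: [0.4937, 0.1575, 0.0766]
tool_rot: [0.993, 0.12, 0.0, -0.0]
ft_force: [-2.5, -0.8, 5.4]
grip_width: 0.0531
```

Emit:
send_rows([
  {"tx": 0, "ty": 0, "tz": 0.1, "rx": 0, "ry": 0, "rz": 0},
])

```text
time: 10.88
position: [0.4937, 0.1575, 0.0765]
tool_rot: [0.993, 0.12, 0.0, 0.0]
ft_force: [-3.5, -0.9, 14.1]
grip_width: 0.0532
```

Emit:
send_rows([
  {"tx": 0, "ty": 0, "tz": 0.05, "rx": 0, "ry": 0, "rz": 0},
])

```text
time: 10.97
position: [0.4937, 0.1575, 0.0765]
tool_rot: [0.993, 0.12, 0.0, 0.0]
ft_force: [-4.3, -1.8, 13.1]
grip_width: 0.0532
```

Emit:
send_rows([
  {"tx": 0, "ty": 0, "tz": -0.15, "rx": 0, "ry": 0, "rz": 0},
  {"tx": 0, "ty": 0, "tz": -0.2, "rx": 0, "ry": 0, "rz": 0},
])

```text
time: 11.13
position: [0.4939, 0.1574, 0.077]
tool_rot: [0.993, 0.12, 0.001, 0.0]
ft_force: [0.5, 0.4, -8.8]
grip_width: 0.0534
```

Emit:
send_rows([
  {"tx": 0, "ty": 0, "tz": 0, "rx": 0, "ry": 0, "rz": 0},
  {"tx": 0, "ty": 0, "tz": 0, "rx": 0, "ry": 0, "rz": 0},
  {"tx": 0, "ty": 0, "tz": 0, "rx": 0, "ry": 0, "rz": 0},
  {"tx": 0, "ty": 0, "tz": 0, "rx": 0, "ry": 0, "rz": 0},
], claw=7.5)

```text
time: 11.47
position: [0.4944, 0.1574, 0.077]
tool_rot: [0.993, 0.12, 0.001, 0.0]
ft_force: [0.3, 0.0, 0.9]
grip_width: 0.0708
```

```bash
python3 d.py
python3 - <<'E'
from fit import *
c=cam('side')
u,v=[int(q) for q in proj(c,[[.4926,.157,.07]])[0]]
cv2.imwrite('pics/s3.png',cv2.resize(cv2.cvtColor(c['color'],cv2.COLOR_RGB2BGR)[v-40:v+40,u-50:u+50],None,fx=6,fy=6,interpolation=cv2.INTER_CUBIC))
E
```

```text
t 11.47 pos [0.4944 0.1574 0.077 ] phi 0.2398 tilt [ 1.7e-03  2.0e-04 -1.0e+00] F [0.35 0.04 0.88] M [ 0.031 -0.021 -0.061] w 0.0708
```

View pics/s3.png

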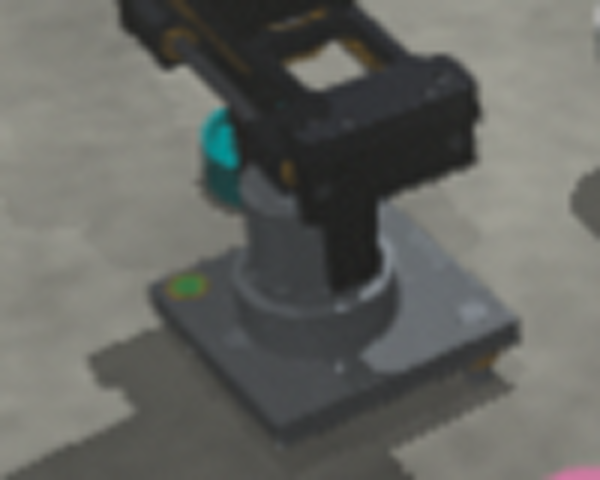

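Emit:
send_rows([
  {"tx": 0, "ty": 0, "tz": 0, "rx": 0, "ry": 0, "rz": -0.12},
  {"tx": 0, "ty": 0, "tz": 0, "rx": 0, "ry": 0, "rz": -0.24},
  {"tx": 0, "ty": 0, "tz": 0, "rx": 0, "ry": 0, "rz": -0.36},
  {"tx": 0, "ty": 0, "tz": 0, "rx": 0, "ry": 0, "rz": -0.48},
  {"tx": 0, "ty": 0, "tz": 0, "rx": 0, "ry": 0, "rz": -0.6},
], squeeze=6)

```text
time: 11.93
position: [0.4939, 0.1574, 0.0767]
tool_rot: [0.912, 0.41, 0.0, 0.0]
ft_force: [-0.2, 0.2, -0.1]
grip_width: 0.0752
```

Emit:
send_rows([
  {"tx": 0, "ty": 0, "tz": 0, "rx": 0, "ry": 0, "rz": -0.12},
  {"tx": 0, "ty": 0, "tz": 0, "rx": 0, "ry": 0, "rz": -0.24},
  {"tx": 0, "ty": 0, "tz": 0, "rx": 0, "ry": 0, "rz": -0.36},
  {"tx": 0, "ty": 0, "tz": 0, "rx": 0, "ry": 0, "rz": -0.48},
  {"tx": 0, "ty": 0, "tz": 0, "rx": 0, "ry": 0, "rz": -0.6},
])

```text
time: 12.35
position: [0.4939, 0.1574, 0.0767]
tool_rot: [0.75, 0.662, 0.0, 0.0]
ft_force: [0.3, 0.9, 0.5]
grip_width: 0.0749
```

Emit:
send_rows([
  {"tx": 0, "ty": 0, "tz": 0, "rx": 0, "ry": 0, "rz": -0.12},
  {"tx": 0, "ty": 0, "tz": 0, "rx": 0, "ry": 0, "rz": -0.24},
  {"tx": 0, "ty": 0, "tz": 0, "rx": 0, "ry": 0, "rz": -0.36},
  {"tx": 0, "ty": 0, "tz": 0, "rx": 0, "ry": 0, "rz": -0.371},
])

```text
time: 12.68
position: [0.4938, 0.1574, 0.0767]
tool_rot: [0.616, 0.787, 0.0, 0.0]
ft_force: [-0.4, 0.5, 0.4]
grip_width: 0.0748
```

```bash
python3 d.py
```

```text
t 12.68 pos [0.4938 0.1574 0.0767] phi 1.8133 tilt [ 5.e-04  0.e+00 -1.e+00] F [-0.43  0.47  0.4 ] M [ 0.011 -0.145 -0.019] w 0.0748
```

Emit:
send_rows([
  {"tx": 0, "ty": 0, "tz": 0, "rx": 0, "ry": 0, "rz": 0},
  {"tx": 0, "ty": 0, "tz": 0, "rx": 0, "ry": 0, "rz": 0},
  {"tx": 0, "ty": 0, "tz": 0, "rx": 0, "ry": 0, "rz": 0},
  {"tx": 0, "ty": 0, "tz": 0, "rx": 0, "ry": 0, "rz": 0},
  {"tx": 0, "ty": 0, "tz": 0, "rx": 0, "ry": 0, "rz": 0},
], claw=5, squeeze=6)

```text
time: 13.1
position: [0.4947, 0.1576, 0.0767]
tool_rot: [0.618, 0.786, 0.001, 0.001]
ft_force: [1.8, 1.4, -1.4]
grip_width: 0.0539
```

Emit:
send_rows([
  {"tx": 0, "ty": 0, "tz": 0, "rx": 0, "ry": 0, "rz": 0},
  {"tx": 0, "ty": 0, "tz": 0, "rx": 0, "ry": 0, "rz": 0},
])

```text
time: 13.27
position: [0.4946, 0.1576, 0.0767]
tool_rot: [0.618, 0.787, 0.001, 0.001]
ft_force: [3.2, 1.4, -2.1]
grip_width: 0.054
```

```bash
python3 d.py
```

```text
t 13.27 pos [0.4946 0.1576 0.0767] phi 1.8103 tilt [ 2.2e-03  4.0e-04 -1.0e+00] F [ 3.18  1.43 -2.06] M [ 0.228 -0.497 -0.036] w 0.054
```

Emit:
send_rows([
  {"tx": 0, "ty": 0.08, "tz": 0, "rx": 0, "ry": 0, "rz": 0},
  {"tx": 0, "ty": 0.08, "tz": 0, "rx": 0, "ry": 0, "rz": 0},
])

```text
time: 13.43
position: [0.4947, 0.1576, 0.0766]
tool_rot: [0.617, 0.787, 0.0, 0.0]
ft_force: [1.6, 1.5, -0.1]
grip_width: 0.0535
```

```bash
python3 d.py
```

```text
t 13.43 pos [0.4947 0.1576 0.0766] phi 1.8106 tilt [ 5.e-04  1.e-04 -1.e+00] F [ 1.61  1.5  -0.08] M [ 0.113 -0.37  -0.022] w 0.0535
```

Emit:
send_rows([
  {"tx": 0, "ty": 0, "tz": 0, "rx": 0, "ry": 0, "rz": 0},
  {"tx": 0, "ty": 0, "tz": 0, "rx": 0, "ry": 0, "rz": 0},
  {"tx": 0, "ty": 0, "tz": 0, "rx": 0, "ry": 0, "rz": 0},
  {"tx": 0, "ty": 0, "tz": 0, "rx": 0, "ry": 0, "rz": 0},
], claw=7.5)

```text
time: 13.77
position: [0.4935, 0.1574, 0.0764]
tool_rot: [0.617, 0.787, -0.001, -0.001]
ft_force: [0.1, 0.3, -0.3]
grip_width: 0.0712
```

```bash
python3 d.py .488 -.3217 .15 1.811
```

```text
t 13.77 pos [0.4935 0.1574 0.0764] phi 1.8109 tilt [-1.5e-03 -3.0e-04 -1.0e+00] F [ 0.14  0.28 -0.35] M [-0.047 -0.154  0.014] w 0.0712
tool cm [-46.41 -11.94  -7.35] rz -0.0001
```

Emit:
send_rows([
  {"tx": 0, "ty": 0, "tz": 0, "rx": 0, "ry": 0, "rz": 0},
])

```text
time: 13.85
position: [0.4938, 0.1575, 0.0765]
tool_rot: [0.617, 0.787, -0.0, -0.0]
ft_force: [-0.2, 0.4, 0.4]
grip_width: 0.073
```

Emit:
send_rows([
  {"tx": 0, "ty": 0, "tz": -4, "rx": 0, "ry": 0, "rz": 0},
  {"tx": 0, "ty": 0, "tz": -7, "rx": 0, "ry": 0, "rz": 0},
  {"tx": 0, "ty": 0, "tz": -9, "rx": 0, "ry": 0, "rz": 0},
  {"tx": -3, "ty": -0.6, "tz": -10, "rx": 0, "ry": 0, "rz": 0},
  {"tx": -6.4, "ty": -1.9, "tz": -10, "rx": 0, "ry": 0, "rz": 0},
])

```text
time: 14.27
position: [0.494, 0.0917, 0.1794]
tool_rot: [0.616, 0.788, 0.003, 0.003]
ft_force: [0.9, -0.5, -0.1]
grip_width: 0.0748
```

Emit:
send_rows([
  {"tx": -4, "ty": -1, "tz": 0, "rx": 0, "ry": 0, "rz": 0},
  {"tx": -8, "ty": -2, "tz": 0, "rx": 0, "ry": 0, "rz": 0},
  {"tx": -12, "ty": -3, "tz": 0, "rx": 0, "ry": 0, "rz": 0},
  {"tx": -16, "ty": -4, "tz": 0, "rx": 0, "ry": 0, "rz": 0},
  {"tx": -20, "ty": -5, "tz": 0, "rx": 0, "ry": 0, "rz": 0},
])

```text
time: 14.68
position: [0.4894, -0.117, 0.1766]
tool_rot: [0.617, 0.787, -0.0, -0.0]
ft_force: [0.8, -0.5, 0.4]
grip_width: 0.0751
```

Emit:
send_rows([
  {"tx": -4, "ty": -1, "tz": 0, "rx": 0, "ry": 0, "rz": 0},
  {"tx": -8, "ty": -2, "tz": 0, "rx": 0, "ry": 0, "rz": 0},
  {"tx": -12, "ty": -3, "tz": 0, "rx": 0, "ry": 0, "rz": 0},
  {"tx": -16, "ty": -4, "tz": 0, "rx": 0, "ry": 0, "rz": 0},
  {"tx": -20, "ty": -5, "tz": 0, "rx": 0, "ry": 0, "rz": 0},
], claw=6.5)

```text
time: 15.1
position: [0.4883, -0.3233, 0.1765]
tool_rot: [0.618, 0.787, 0.0, -0.0]
ft_force: [1.0, 0.9, -0.6]
grip_width: 0.0651
```

```bash
python3 d.py .487 -.3218 .062 1.811
```

```text
t 15.1 pos [ 0.4883 -0.3233  0.1765] phi 1.8103 tilt [-5.e-04  6.e-04 -1.e+00] F [ 1.02  0.94 -0.59] M [-0.007 -0.151  0.002] w 0.0651
tool cm [ 0.16 -0.08 11.45] rz -0.0007
```

Emit:
send_rows([
  {"tx": 0.1, "ty": -0.08, "tz": 3.5, "rx": 0, "ry": 0, "rz": 0},
  {"tx": 0.16, "ty": -0.08, "tz": 7, "rx": 0, "ry": 0, "rz": 0},
  {"tx": 0.16, "ty": -0.08, "tz": 9.5, "rx": 0, "ry": 0, "rz": 0},
  {"tx": 0.16, "ty": -0.08, "tz": 11, "rx": 0, "ry": 0, "rz": 0},
  {"tx": 0.16, "ty": -0.08, "tz": 11.5, "rx": 0, "ry": 0, "rz": 0},
])

```text
time: 15.52
position: [0.4859, -0.3186, 0.0584]
tool_rot: [0.618, 0.787, 0.0, -0.003]
ft_force: [-0.6, -0.7, 0.9]
grip_width: 0.0653
```

Emit:
send_rows([
  {"tx": 0, "ty": 0, "tz": 0, "rx": 0, "ry": 0, "rz": 0},
  {"tx": 0, "ty": 0, "tz": 0, "rx": 0, "ry": 0, "rz": 0},
  {"tx": 0, "ty": 0, "tz": 0, "rx": 0, "ry": 0, "rz": 0},
  {"tx": 0, "ty": 0, "tz": 0, "rx": 0, "ry": 0, "rz": 0},
  {"tx": 0, "ty": 0, "tz": 0, "rx": 0, "ry": 0, "rz": 0},
], claw=2.5, squeeze=5)

```text
time: 15.93
position: [0.4886, -0.3205, 0.0629]
tool_rot: [0.617, 0.787, -0.0, 0.001]
ft_force: [0.9, 0.1, 0.9]
grip_width: 0.0394
```

Emit:
send_rows([
  {"tx": 0, "ty": 0, "tz": 0, "rx": 0, "ry": 0, "rz": 0},
  {"tx": 0, "ty": 0, "tz": 0, "rx": 0, "ry": 0, "rz": 0},
  {"tx": 0, "ty": 0, "tz": 0, "rx": 0, "ry": 0, "rz": 0},
])

```text
time: 16.18
position: [0.4882, -0.3204, 0.0624]
tool_rot: [0.617, 0.787, -0.0, 0.001]
ft_force: [-1.6, 0.6, 5.6]
grip_width: 0.0319
```

```bash
python3 d.py
```

```text
t 16.18 pos [ 0.4882 -0.3204  0.0624] phi 1.8109 tilt [ 9.e-04 -1.e-03 -1.e+00] F [-1.59  0.6   5.58] M [ 0.054 -0.033  0.034] w 0.0319
```

Emit:
send_rows([
  {"tx": 0, "ty": 0, "tz": 0, "rx": 0, "ry": 0, "rz": 0},
  {"tx": 0, "ty": 0, "tz": 0, "rx": 0, "ry": 0, "rz": 0},
  {"tx": 0, "ty": 0, "tz": 0, "rx": 0, "ry": 0, "rz": 0.1},
  {"tx": 0, "ty": 0, "tz": 0, "rx": 0, "ry": 0, "rz": 0.2},
  {"tx": 0, "ty": 0, "tz": 0, "rx": 0, "ry": 0, "rz": 0.32},
], claw=5)

```text
time: 16.6
position: [0.4877, -0.3199, 0.0611]
tool_rot: [0.737, 0.676, -0.0, -0.0]
ft_force: [-0.4, -0.4, 0.0]
grip_width: 0.049
```

Emit:
send_rows([
  {"tx": 0, "ty": 0, "tz": 0, "rx": 0, "ry": 0, "rz": 0.12},
  {"tx": 0, "ty": 0, "tz": 0, "rx": 0, "ry": 0, "rz": 0.24},
  {"tx": 0, "ty": 0, "tz": 0, "rx": 0, "ry": 0, "rz": 0.36},
  {"tx": 0, "ty": 0, "tz": 0, "rx": 0, "ry": 0, "rz": 0.48},
  {"tx": 0, "ty": 0, "tz": 0, "rx": 0, "ry": 0, "rz": 0.6},
])

```text
time: 17.02
position: [0.4877, -0.3199, 0.0611]
tool_rot: [0.904, 0.428, -0.0, -0.0]
ft_force: [-0.6, -0.3, -0.0]
grip_width: 0.05
```

Emit:
send_rows([
  {"tx": 0, "ty": 0, "tz": 0, "rx": 0, "ry": 0, "rz": 0.12},
  {"tx": 0, "ty": 0, "tz": 0, "rx": 0, "ry": 0, "rz": 0.24},
  {"tx": 0, "ty": 0, "tz": 0, "rx": 0, "ry": 0, "rz": 0.36},
  {"tx": 0, "ty": 0, "tz": 0, "rx": 0, "ry": 0, "rz": 0.48},
  {"tx": 0, "ty": 0, "tz": 0, "rx": 0, "ry": 0, "rz": 0.6},
])

```text
time: 17.43
position: [0.4876, -0.3198, 0.0611]
tool_rot: [0.99, 0.142, -0.0, -0.0]
ft_force: [-0.2, 1.1, 0.2]
grip_width: 0.05
```

Emit:
send_rows([
  {"tx": 0, "ty": 0, "tz": 0, "rx": 0, "ry": 0, "rz": 0.051},
  {"tx": 0, "ty": 0, "tz": 0, "rx": 0, "ry": 0, "rz": 0.051},
])

```text
time: 17.6
position: [0.4877, -0.3199, 0.0611]
tool_rot: [0.993, 0.119, -0.0, -0.0]
ft_force: [-0.0, 1.1, -0.8]
grip_width: 0.0499
```

```bash
python3 d.py .4882 -.3204 .0624 .24
```

```text
t 17.6 pos [ 0.4877 -0.3199  0.0611] phi 0.239 tilt [-5.e-04  5.e-04 -1.e+00] F [-0.03  1.09 -0.76] M [ 0.017 -0.014  0.003] w 0.0499
tool cm [ 0.04  0.06 -0.13] rz -0.001
```

Emit:
send_rows([
  {"tx": 0, "ty": 0, "tz": 0, "rx": 0, "ry": 0, "rz": 0},
  {"tx": 0, "ty": 0, "tz": 0, "rx": 0, "ry": 0, "rz": 0},
  {"tx": 0, "ty": 0, "tz": 0, "rx": 0, "ry": 0, "rz": 0},
  {"tx": 0, "ty": 0, "tz": 0, "rx": 0, "ry": 0, "rz": 0},
  {"tx": 0, "ty": 0, "tz": 0, "rx": 0, "ry": 0, "rz": 0},
], claw=2.5, squeeze=5)

```text
time: 18.02
position: [0.4881, -0.3204, 0.0616]
tool_rot: [0.993, 0.12, 0.0, 0.0]
ft_force: [-0.0, -0.3, -1.5]
grip_width: 0.0315
```

```bash
python3 d.py
```

```text
t 18.02 pos [ 0.4881 -0.3204  0.0616] phi 0.2402 tilt [ 5.e-04 -7.e-04 -1.e+00] F [-0.02 -0.3  -1.49] M [-0.178 -0.035  0.043] w 0.0315
```

Emit:
send_rows([
  {"tx": 0, "ty": 0, "tz": 0, "rx": 0, "ry": 0, "rz": 0},
  {"tx": 0, "ty": 0, "tz": 0, "rx": 0, "ry": 0, "rz": 0},
  {"tx": 0, "ty": 0, "tz": 0, "rx": 0, "ry": 0, "rz": 0},
], squeeze=55)

```text
time: 18.27
position: [0.488, -0.3202, 0.0615]
tool_rot: [0.993, 0.12, 0.0, 0.0]
ft_force: [0.7, -1.2, -1.3]
grip_width: 0.0306
```

```bash
python3 d.py
```

```text
t 18.27 pos [ 0.488  -0.3202  0.0615] phi 0.2398 tilt [ 2.e-04 -2.e-04 -1.e+00] F [ 0.65 -1.25 -1.26] M [-0.169 -0.052  0.063] w 0.0306
```

Emit:
send_rows([
  {"tx": 0, "ty": 0, "tz": -1, "rx": 0, "ry": 0, "rz": 0},
  {"tx": 0, "ty": 0, "tz": -3, "rx": 0, "ry": 0, "rz": 0},
  {"tx": 0, "ty": 0, "tz": -6, "rx": 0, "ry": 0, "rz": 0},
  {"tx": 0, "ty": 0, "tz": -9, "rx": 0, "ry": 0, "rz": 0},
  {"tx": 0, "ty": 0, "tz": -12, "rx": 0, "ry": 0, "rz": 0},
])

```text
time: 18.68
position: [0.4868, -0.3189, 0.1825]
tool_rot: [0.993, 0.12, -0.001, -0.001]
ft_force: [-0.7, -0.1, -2.6]
grip_width: 0.0306
```

```bash
python3 d.py .4943 .1576 .19 .24
```

```text
t 18.68 pos [ 0.4868 -0.3189  0.1825] phi 0.2398 tilt [-0.0022  0.0025 -1.    ] F [-0.71 -0.13 -2.61] M [-0.02  -0.031 -0.023] w 0.0306
tool cm [ 12.04 -46.11  -0.63] rz -0.0002
```

Emit:
send_rows([
  {"tx": 0.6, "ty": -2.3, "tz": -0.7, "rx": 0, "ry": 0, "rz": 0},
  {"tx": 1.5, "ty": -5.75, "tz": -0.7, "rx": 0, "ry": 0, "rz": 0},
  {"tx": 2.5, "ty": -9.6, "tz": -0.7, "rx": 0, "ry": 0, "rz": 0},
  {"tx": 3.5, "ty": -13.4, "tz": -0.7, "rx": 0, "ry": 0, "rz": 0},
  {"tx": 4.5, "ty": -17.2, "tz": -0.7, "rx": 0, "ry": 0, "rz": 0},
])

```text
time: 19.1
position: [0.4894, -0.1401, 0.1889]
tool_rot: [0.993, 0.119, -0.001, -0.001]
ft_force: [0.7, 0.2, -3.1]
grip_width: 0.031
```

Emit:
send_rows([
  {"tx": 1, "ty": -3.8, "tz": 0, "rx": 0, "ry": 0, "rz": 0},
  {"tx": 2, "ty": -7.6, "tz": 0, "rx": 0, "ry": 0, "rz": 0},
  {"tx": 3, "ty": -11.4, "tz": 0, "rx": 0, "ry": 0, "rz": 0},
  {"tx": 4, "ty": -15.2, "tz": 0, "rx": 0, "ry": 0, "rz": 0},
  {"tx": 5, "ty": -19, "tz": 0, "rx": 0, "ry": 0, "rz": 0},
])

```text
time: 19.52
position: [0.4927, 0.0563, 0.1889]
tool_rot: [0.993, 0.12, -0.001, -0.0]
ft_force: [0.8, 0.5, -2.0]
grip_width: 0.0307
```

Emit:
send_rows([
  {"tx": 1, "ty": -3.8, "tz": 0, "rx": 0, "ry": 0, "rz": 0},
  {"tx": 1.9, "ty": -7, "tz": 0, "rx": 0, "ry": 0, "rz": 0},
  {"tx": 2.4, "ty": -9.2, "tz": 0, "rx": 0, "ry": 0, "rz": 0},
  {"tx": 2.58, "ty": -9.9, "tz": 0, "rx": 0, "ry": 0, "rz": 0},
  {"tx": 2.58, "ty": -9.9, "tz": 0, "rx": 0, "ry": 0, "rz": 0},
])

```text
time: 19.93
position: [0.4945, 0.1582, 0.1886]
tool_rot: [0.993, 0.121, -0.001, -0.0]
ft_force: [-0.7, -0.7, -3.0]
grip_width: 0.0312
```

Emit:
send_rows([
  {"tx": 0, "ty": 0, "tz": 0, "rx": 0, "ry": 0, "rz": 0},
  {"tx": 0, "ty": 0, "tz": 0, "rx": 0, "ry": 0, "rz": 0},
  {"tx": 0, "ty": 0, "tz": 0, "rx": 0, "ry": 0, "rz": 0},
])

```text
time: 20.18
position: [0.4957, 0.155, 0.1885]
tool_rot: [0.993, 0.119, -0.0, 0.0]
ft_force: [-0.5, -0.4, -3.5]
grip_width: 0.0309
```

```bash
python3 d.py .4947 .1576 .167 .24;python3 - <<'E'
from fit import *
c=cam('side')
u,v=[int(q) for q in proj(c,[[.4926,.157,.10]])[0]]
cv2.imwrite('pics/s4.png',cv2.resize(cv2.cvtColor(c['color'],cv2.COLOR_RGB2BGR)[v-40:v+40,u-50:u+50],None,fx=6,fy=6,interpolation=cv2.INTER_CUBIC))
E
```

```text
t 20.18 pos [0.4957 0.155  0.1885] phi 0.2379 tilt [-6.e-04 -4.e-04 -1.e+00] F [-0.49 -0.45 -3.55] M [-0.034 -0.037  0.02 ] w 0.0309
tool cm [-0.03 -0.27  2.15] rz -0.0021
```

View pics/s4.png

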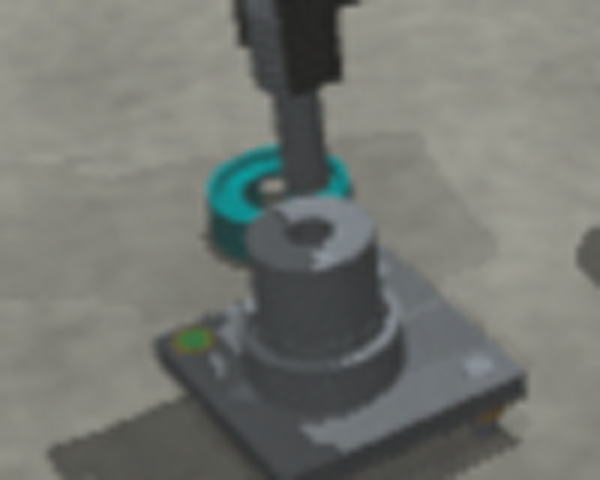

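The die sits evenly in the lip and the stem hangs above it, just left of the bore at about (310,230) in the crop. I'll correct xy and then lower.

Emit:
send_rows([
  {"tx": -0.03, "ty": -0.2, "tz": 1.2, "rx": 0, "ry": 0, "rz": 0},
  {"tx": -0.03, "ty": -0.27, "tz": 2.0, "rx": 0, "ry": 0, "rz": 0},
  {"tx": -0.03, "ty": -0.27, "tz": 2.0, "rx": 0, "ry": 0, "rz": 0},
  {"tx": -0.03, "ty": -0.27, "tz": 2.0, "rx": 0, "ry": 0, "rz": 0},
])

```text
time: 20.57
position: [0.4943, 0.1584, 0.1679]
tool_rot: [0.993, 0.119, -0.001, 0.0]
ft_force: [0.7, 0.1, -1.9]
grip_width: 0.0309
```

```bash
python3 d.py .4947 .1576 .165 .24
```

```text
t 20.57 pos [0.4943 0.1584 0.1679] phi 0.2389 tilt [-2.1e-03 -3.0e-04 -1.0e+00] F [ 0.67  0.05 -1.91] M [-0.011  0.008  0.01 ] w 0.0309
tool cm [0.02 0.08 0.29] rz -0.0011
```

Emit:
send_rows([
  {"tx": 0, "ty": 0, "tz": 0, "rx": 0, "ry": 0, "rz": 0},
  {"tx": 0, "ty": 0, "tz": 0, "rx": 0, "ry": 0, "rz": 0},
])

```text
time: 20.73
position: [0.4952, 0.1588, 0.1689]
tool_rot: [0.993, 0.119, 0.0, 0.0]
ft_force: [0.3, 0.1, -2.2]
grip_width: 0.0308
```

```bash
python3 d.py .4947 .1576 .165 .24
```

```text
t 20.73 pos [0.4952 0.1588 0.1689] phi 0.2395 tilt [ 8.e-04  0.e+00 -1.e+00] F [ 0.28  0.12 -2.22] M [-0.018 -0.041  0.007] w 0.0308
tool cm [-0.08  0.11  0.39] rz -0.0005
```

Emit:
send_rows([
  {"tx": -0.04, "ty": 0.1, "tz": 0.1, "rx": 0, "ry": 0, "rz": 0},
  {"tx": -0.04, "ty": 0.1, "tz": 0.2, "rx": 0, "ry": 0, "rz": 0},
  {"tx": -0.04, "ty": 0.1, "tz": 0.3, "rx": 0, "ry": 0, "rz": 0},
  {"tx": -0.04, "ty": 0.1, "tz": 0.3, "rx": 0, "ry": 0, "rz": 0},
])

```text
time: 21.07
position: [0.4945, 0.1579, 0.1655]
tool_rot: [0.993, 0.12, -0.0, -0.0]
ft_force: [-0.2, -1.2, -4.0]
grip_width: 0.0309
```

```bash
python3 d.py .4947 .1576 .165 .24
```

```text
t 21.07 pos [0.4945 0.1579 0.1655] phi 0.2398 tilt [-3.e-04 -0.e+00 -1.e+00] F [-0.18 -1.17 -3.95] M [ 0.004  0.075 -0.047] w 0.0309
tool cm [0.01 0.04 0.05] rz -0.0002
```

Emit:
send_rows([
  {"tx": 0, "ty": 0, "tz": 0, "rx": 0, "ry": 0, "rz": 0},
  {"tx": 0, "ty": 0, "tz": 0, "rx": 0, "ry": 0, "rz": 0},
])

```text
time: 21.23
position: [0.4947, 0.158, 0.1656]
tool_rot: [0.993, 0.12, 0.0, -0.0]
ft_force: [0.7, -0.3, -3.0]
grip_width: 0.0309
```

```bash
python3 d.py .4947 .1576 .165 .24
```

```text
t 21.23 pos [0.4947 0.158  0.1656] phi 0.2398 tilt [ 0.  0. -1.] F [ 0.75 -0.27 -2.95] M [-0.026 -0.013  0.04 ] w 0.0309
tool cm [-0.01  0.03  0.06] rz -0.0002
```

Close. I'll lower with a 0.3 mm y correction, in 1 mm steps, feeling for contact.

Emit:
send_rows([
  {"tx": 0, "ty": 0.03, "tz": 0.1, "rx": 0, "ry": 0, "rz": 0},
  {"tx": 0, "ty": 0.03, "tz": 0.15, "rx": 0, "ry": 0, "rz": 0},
])

```text
time: 21.4
position: [0.4948, 0.1576, 0.164]
tool_rot: [0.993, 0.12, 0.0, 0.0]
ft_force: [0.5, 0.3, -2.9]
grip_width: 0.0309
```

Emit:
send_rows([
  {"tx": 0, "ty": 0, "tz": 0.1, "rx": 0, "ry": 0, "rz": 0},
])

```text
time: 21.48
position: [0.4948, 0.1576, 0.163]
tool_rot: [0.993, 0.12, 0.0, 0.0]
ft_force: [0.2, -0.1, -3.3]
grip_width: 0.0309
```

Emit:
send_rows([
  {"tx": 0, "ty": 0, "tz": 0.1, "rx": 0, "ry": 0, "rz": 0},
])

```text
time: 21.57
position: [0.4947, 0.1576, 0.1619]
tool_rot: [0.993, 0.12, -0.0, -0.0]
ft_force: [0.2, -0.3, -3.4]
grip_width: 0.0308
```

```bash
python3 d.py .4947 .1576 .165 .24
```

```text
t 21.57 pos [0.4947 0.1576 0.1619] phi 0.2398 tilt [-0.  0. -1.] F [ 0.21 -0.3  -3.38] M [0.041 0.018 0.034] w 0.0308
tool cm [-0.    0.   -0.31] rz -0.0002
```

Emit:
send_rows([
  {"tx": 0, "ty": 0, "tz": 0.1, "rx": 0, "ry": 0, "rz": 0},
])

```text
time: 21.65
position: [0.4947, 0.1576, 0.1609]
tool_rot: [0.993, 0.12, -0.0, -0.0]
ft_force: [-0.5, 0.6, -3.0]
grip_width: 0.031
```

Emit:
send_rows([
  {"tx": 0, "ty": 0, "tz": 0.1, "rx": 0, "ry": 0, "rz": 0},
])

```text
time: 21.73
position: [0.4947, 0.1576, 0.1599]
tool_rot: [0.993, 0.12, -0.0, -0.0]
ft_force: [-0.6, -0.7, -2.3]
grip_width: 0.0312
```

```bash
python3 d.py
```

```text
t 21.73 pos [0.4947 0.1576 0.1599] phi 0.2398 tilt [-1.e-04 -0.e+00 -1.e+00] F [-0.61 -0.66 -2.34] M [ 0.003  0.018 -0.001] w 0.0312
```

Emit:
send_rows([
  {"tx": 0, "ty": 0, "tz": 0.15, "rx": 0, "ry": 0, "rz": 0},
  {"tx": 0, "ty": 0, "tz": 0.3, "rx": 0, "ry": 0, "rz": 0},
  {"tx": 0, "ty": 0, "tz": 0.45, "rx": 0, "ry": 0, "rz": 0},
])

```text
time: 21.98
position: [0.4947, 0.1576, 0.1554]
tool_rot: [0.993, 0.12, -0.0, -0.0]
ft_force: [0.9, -0.9, -2.7]
grip_width: 0.0305
```

Emit:
send_rows([
  {"tx": 0, "ty": 0, "tz": 0.15, "rx": 0, "ry": 0, "rz": 0},
  {"tx": 0, "ty": 0, "tz": 0.3, "rx": 0, "ry": 0, "rz": 0},
  {"tx": 0, "ty": 0, "tz": 0.45, "rx": 0, "ry": 0, "rz": 0},
])

```text
time: 22.23
position: [0.4947, 0.1577, 0.1509]
tool_rot: [0.993, 0.12, -0.0, -0.0]
ft_force: [-0.2, 0.2, -3.3]
grip_width: 0.0315
```

```bash
python3 d.py
```

```text
t 22.23 pos [0.4947 0.1577 0.1509] phi 0.2398 tilt [-0.  0. -1.] F [-0.24  0.15 -3.26] M [-0.033 -0.025  0.004] w 0.0315
```

Emit:
send_rows([
  {"tx": 0, "ty": 0, "tz": 0.06, "rx": 0, "ry": 0, "rz": 0},
  {"tx": 0, "ty": 0, "tz": 0.12, "rx": 0, "ry": 0, "rz": 0},
  {"tx": 0, "ty": 0, "tz": 0.18, "rx": 0, "ry": 0, "rz": 0},
  {"tx": 0, "ty": 0, "tz": 0.24, "rx": 0, "ry": 0, "rz": 0},
  {"tx": 0, "ty": 0, "tz": 0.3, "rx": 0, "ry": 0, "rz": 0},
])

```text
time: 22.65
position: [0.4947, 0.1576, 0.1481]
tool_rot: [0.993, 0.12, 0.0, 0.0]
ft_force: [-0.0, 1.3, -3.3]
grip_width: 0.0312
```

Emit:
send_rows([
  {"tx": 0, "ty": 0, "tz": 0.06, "rx": 0, "ry": 0, "rz": 0},
  {"tx": 0, "ty": 0, "tz": 0.12, "rx": 0, "ry": 0, "rz": 0},
  {"tx": 0, "ty": 0, "tz": 0.18, "rx": 0, "ry": 0, "rz": 0},
  {"tx": 0, "ty": 0, "tz": 0.24, "rx": 0, "ry": 0, "rz": 0},
  {"tx": 0, "ty": 0, "tz": 0.3, "rx": 0, "ry": 0, "rz": 0},
])

```text
time: 23.07
position: [0.4947, 0.1576, 0.145]
tool_rot: [0.993, 0.12, 0.0, -0.0]
ft_force: [-0.6, -0.9, -3.6]
grip_width: 0.0308
```

```bash
python3 d.py
```

```text
t 23.07 pos [0.4947 0.1576 0.145 ] phi 0.2397 tilt [ 0.  0. -1.] F [-0.64 -0.93 -3.62] M [-0.075  0.029  0.006] w 0.0308
```

Emit:
send_rows([
  {"tx": 0, "ty": 0, "tz": 0.06, "rx": 0, "ry": 0, "rz": 0},
  {"tx": 0, "ty": 0, "tz": 0.12, "rx": 0, "ry": 0, "rz": 0},
  {"tx": 0, "ty": 0, "tz": 0.18, "rx": 0, "ry": 0, "rz": 0},
  {"tx": 0, "ty": 0, "tz": 0.24, "rx": 0, "ry": 0, "rz": 0},
  {"tx": 0, "ty": 0, "tz": 0.3, "rx": 0, "ry": 0, "rz": 0},
])

```text
time: 23.48
position: [0.495, 0.1577, 0.1424]
tool_rot: [0.993, 0.12, 0.0, 0.0]
ft_force: [0.5, 0.3, 3.2]
grip_width: 0.031
```

Emit:
send_rows([
  {"tx": 0, "ty": 0, "tz": 0.06, "rx": 0, "ry": 0, "rz": 0},
  {"tx": 0, "ty": 0, "tz": 0.12, "rx": 0, "ry": 0, "rz": 0},
  {"tx": 0, "ty": 0, "tz": 0.18, "rx": 0, "ry": 0, "rz": 0},
  {"tx": 0, "ty": 0, "tz": 0.24, "rx": 0, "ry": 0, "rz": 0},
  {"tx": 0, "ty": 0, "tz": 0.3, "rx": 0, "ry": 0, "rz": 0},
])

```text
time: 23.9
position: [0.4949, 0.1576, 0.139]
tool_rot: [0.993, 0.12, 0.0, 0.0]
ft_force: [-0.3, 0.0, 1.8]
grip_width: 0.031
```

Emit:
send_rows([
  {"tx": 0, "ty": 0, "tz": 0.06, "rx": 0, "ry": 0, "rz": 0},
  {"tx": 0, "ty": 0, "tz": 0.12, "rx": 0, "ry": 0, "rz": 0},
  {"tx": 0, "ty": 0, "tz": 0.18, "rx": 0, "ry": 0, "rz": 0},
  {"tx": 0, "ty": 0, "tz": 0.24, "rx": 0, "ry": 0, "rz": 0},
  {"tx": 0, "ty": 0, "tz": 0.3, "rx": 0, "ry": 0, "rz": 0},
])

```text
time: 24.32
position: [0.4948, 0.1577, 0.136]
tool_rot: [0.993, 0.12, 0.0, -0.0]
ft_force: [0.9, 0.1, 3.0]
grip_width: 0.0311
```

```bash
python3 d.py
```

```text
t 24.32 pos [0.4948 0.1577 0.136 ] phi 0.2398 tilt [ 2.e-04  1.e-04 -1.e+00] F [0.88 0.13 2.98] M [-0.032  0.015  0.01 ] w 0.0311
```

Emit:
send_rows([
  {"tx": 0, "ty": 0, "tz": 0.06, "rx": 0, "ry": 0, "rz": 0},
  {"tx": 0, "ty": 0, "tz": 0.12, "rx": 0, "ry": 0, "rz": 0},
  {"tx": 0, "ty": 0, "tz": 0.18, "rx": 0, "ry": 0, "rz": 0},
  {"tx": 0, "ty": 0, "tz": 0.24, "rx": 0, "ry": 0, "rz": 0},
  {"tx": 0, "ty": 0, "tz": 0.3, "rx": 0, "ry": 0, "rz": 0},
])

```text
time: 24.73
position: [0.4948, 0.1576, 0.133]
tool_rot: [0.993, 0.12, 0.0, -0.0]
ft_force: [-0.7, 0.2, 1.9]
grip_width: 0.0307
```

Emit:
send_rows([
  {"tx": 0, "ty": 0, "tz": 0.06, "rx": 0, "ry": 0, "rz": 0},
  {"tx": 0, "ty": 0, "tz": 0.12, "rx": 0, "ry": 0, "rz": 0},
  {"tx": 0, "ty": 0, "tz": 0.18, "rx": 0, "ry": 0, "rz": 0},
  {"tx": 0, "ty": 0, "tz": 0.24, "rx": 0, "ry": 0, "rz": 0},
  {"tx": 0, "ty": 0, "tz": 0.3, "rx": 0, "ry": 0, "rz": 0},
])

```text
time: 25.15
position: [0.4947, 0.1576, 0.13]
tool_rot: [0.993, 0.12, 0.0, 0.0]
ft_force: [0.4, 0.2, 2.2]
grip_width: 0.0309
```

Emit:
send_rows([
  {"tx": 0, "ty": 0, "tz": 0.06, "rx": 0, "ry": 0, "rz": 0},
  {"tx": 0, "ty": 0, "tz": 0.12, "rx": 0, "ry": 0, "rz": 0},
  {"tx": 0, "ty": 0, "tz": 0.18, "rx": 0, "ry": 0, "rz": 0},
  {"tx": 0, "ty": 0, "tz": 0.24, "rx": 0, "ry": 0, "rz": 0},
  {"tx": 0, "ty": 0, "tz": 0.3, "rx": 0, "ry": 0, "rz": 0},
])

```text
time: 25.57
position: [0.4947, 0.1576, 0.127]
tool_rot: [0.993, 0.12, -0.0, -0.0]
ft_force: [-0.2, -0.1, 2.5]
grip_width: 0.031
```

Emit:
send_rows([
  {"tx": 0, "ty": 0, "tz": 0.06, "rx": 0, "ry": 0, "rz": 0},
  {"tx": 0, "ty": 0, "tz": 0.12, "rx": 0, "ry": 0, "rz": 0},
  {"tx": 0, "ty": 0, "tz": 0.18, "rx": 0, "ry": 0, "rz": 0},
  {"tx": 0, "ty": 0, "tz": 0.24, "rx": 0, "ry": 0, "rz": 0},
  {"tx": 0, "ty": 0, "tz": 0.3, "rx": 0, "ry": 0, "rz": 0},
])

```text
time: 25.98
position: [0.4947, 0.1576, 0.124]
tool_rot: [0.993, 0.12, -0.0, 0.0]
ft_force: [-1.1, -1.6, 0.6]
grip_width: 0.0308
```

Emit:
send_rows([
  {"tx": 0, "ty": 0, "tz": 0.06, "rx": 0, "ry": 0, "rz": 0},
  {"tx": 0, "ty": 0, "tz": 0.12, "rx": 0, "ry": 0, "rz": 0},
  {"tx": 0, "ty": 0, "tz": 0.18, "rx": 0, "ry": 0, "rz": 0},
  {"tx": 0, "ty": 0, "tz": 0.24, "rx": 0, "ry": 0, "rz": 0},
  {"tx": 0, "ty": 0, "tz": 0.3, "rx": 0, "ry": 0, "rz": 0},
])

```text
time: 26.4
position: [0.4947, 0.1576, 0.121]
tool_rot: [0.993, 0.12, -0.0, -0.0]
ft_force: [0.3, -0.3, 2.4]
grip_width: 0.0309
```

```bash
python3 d.py
```

```text
t 26.4 pos [0.4947 0.1576 0.121 ] phi 0.2399 tilt [-1.e-04 -0.e+00 -1.e+00] F [ 0.28 -0.32  2.44] M [0.018 0.025 0.028] w 0.0309
```

Emit:
send_rows([
  {"tx": 0, "ty": 0, "tz": 0.06, "rx": 0, "ry": 0, "rz": 0},
  {"tx": 0, "ty": 0, "tz": 0.12, "rx": 0, "ry": 0, "rz": 0},
  {"tx": 0, "ty": 0, "tz": 0.18, "rx": 0, "ry": 0, "rz": 0},
  {"tx": 0, "ty": 0, "tz": 0.24, "rx": 0, "ry": 0, "rz": 0},
  {"tx": 0, "ty": 0, "tz": 0.3, "rx": 0, "ry": 0, "rz": 0},
])

```text
time: 26.82
position: [0.4947, 0.1576, 0.118]
tool_rot: [0.993, 0.12, -0.0, 0.0]
ft_force: [-0.3, -1.1, 1.9]
grip_width: 0.0311
```

Emit:
send_rows([
  {"tx": 0, "ty": 0, "tz": 0.05, "rx": 0, "ry": 0, "rz": 0},
  {"tx": 0, "ty": 0, "tz": 0.1, "rx": 0, "ry": 0, "rz": 0},
  {"tx": 0, "ty": 0, "tz": 0.15, "rx": 0, "ry": 0, "rz": 0},
])

```text
time: 27.07
position: [0.4946, 0.1576, 0.1164]
tool_rot: [0.993, 0.12, -0.0, 0.0]
ft_force: [-0.7, -0.3, 0.4]
grip_width: 0.0307
```

Emit:
send_rows([
  {"tx": 0, "ty": 0, "tz": 0.04, "rx": 0, "ry": 0, "rz": 0},
  {"tx": 0, "ty": 0, "tz": 0.08, "rx": 0, "ry": 0, "rz": 0},
])

```text
time: 27.23
position: [0.4946, 0.1576, 0.1155]
tool_rot: [0.993, 0.12, -0.0, -0.0]
ft_force: [0.6, -0.3, 0.0]
grip_width: 0.0308
```

Emit:
send_rows([
  {"tx": 0, "ty": 0, "tz": 0.04, "rx": 0, "ry": 0, "rz": 0},
  {"tx": 0, "ty": 0, "tz": 0.08, "rx": 0, "ry": 0, "rz": 0},
])

```text
time: 27.4
position: [0.4945, 0.1576, 0.1146]
tool_rot: [0.993, 0.12, -0.0, -0.0]
ft_force: [1.4, 0.2, -1.9]
grip_width: 0.0307
```

```bash
python3 d.py
```

```text
t 27.4 pos [0.4945 0.1576 0.1146] phi 0.2398 tilt [-5.e-04 -0.e+00 -1.e+00] F [ 1.39  0.21 -1.94] M [-0.04  -0.069 -0.013] w 0.0307
```

Emit:
send_rows([
  {"tx": 0, "ty": 0, "tz": 0.03, "rx": 0, "ry": 0, "rz": 0},
  {"tx": 0, "ty": 0, "tz": 0.06, "rx": 0, "ry": 0, "rz": 0},
])

```text
time: 27.57
position: [0.4944, 0.1576, 0.114]
tool_rot: [0.993, 0.12, -0.0, -0.0]
ft_force: [0.1, 0.3, -2.3]
grip_width: 0.0307
```

Emit:
send_rows([
  {"tx": 0, "ty": 0, "tz": 0.03, "rx": 0, "ry": 0, "rz": 0},
])

```text
time: 27.65
position: [0.4944, 0.1576, 0.1137]
tool_rot: [0.993, 0.12, -0.0, -0.0]
ft_force: [0.2, 0.1, -2.8]
grip_width: 0.031
```

Emit:
send_rows([
  {"tx": 0, "ty": 0, "tz": 0.03, "rx": 0, "ry": 0, "rz": 0},
])

```text
time: 27.73
position: [0.4944, 0.1576, 0.1135]
tool_rot: [0.993, 0.12, -0.0, -0.0]
ft_force: [0.0, 0.4, -2.5]
grip_width: 0.0307
```

```bash
python3 d.py
```

```text
t 27.73 pos [0.4944 0.1576 0.1135] phi 0.2398 tilt [-8.e-04 -0.e+00 -1.e+00] F [ 0.04  0.4  -2.55] M [ 0.02  -0.021  0.   ] w 0.0307
```

Force is back to the bare plunger weight, so the pellet is free. Next, shoulder contact in 0.2 mm steps.

Emit:
send_rows([
  {"tx": 0, "ty": 0, "tz": 0.02, "rx": 0, "ry": 0, "rz": 0},
])

```text
time: 27.82
position: [0.4945, 0.1576, 0.1133]
tool_rot: [0.993, 0.12, -0.0, -0.0]
ft_force: [0.2, -0.7, -2.7]
grip_width: 0.0307
```

Emit:
send_rows([
  {"tx": 0, "ty": 0, "tz": 0.02, "rx": 0, "ry": 0, "rz": 0},
])

```text
time: 27.9
position: [0.4945, 0.1576, 0.1132]
tool_rot: [0.993, 0.12, -0.0, -0.0]
ft_force: [-0.2, 0.6, -3.4]
grip_width: 0.031
```

Emit:
send_rows([
  {"tx": 0, "ty": 0, "tz": 0.02, "rx": 0, "ry": 0, "rz": 0},
])

```text
time: 27.98
position: [0.4946, 0.1576, 0.1131]
tool_rot: [0.993, 0.12, -0.0, 0.0]
ft_force: [-0.6, 0.0, -3.3]
grip_width: 0.0307
```

Emit:
send_rows([
  {"tx": 0, "ty": 0, "tz": 0.02, "rx": 0, "ry": 0, "rz": 0},
])

```text
time: 28.07
position: [0.4946, 0.1576, 0.1129]
tool_rot: [0.993, 0.12, -0.0, 0.0]
ft_force: [-0.6, -0.0, -3.7]
grip_width: 0.0307
```

```bash
python3 d.py
```

```text
t 28.07 pos [0.4946 0.1576 0.1129] phi 0.2398 tilt [-2.e-04 -0.e+00 -1.e+00] F [-0.59 -0.03 -3.72] M [-0.029  0.032  0.008] w 0.0307
```

Emit:
send_rows([
  {"tx": 0, "ty": 0, "tz": 0.02, "rx": 0, "ry": 0, "rz": 0},
])

```text
time: 28.15
position: [0.4946, 0.1576, 0.1127]
tool_rot: [0.993, 0.12, -0.0, -0.0]
ft_force: [0.0, 0.6, -4.3]
grip_width: 0.0307
```

Emit:
send_rows([
  {"tx": 0, "ty": 0, "tz": 0.02, "rx": 0, "ry": 0, "rz": 0},
])

```text
time: 28.23
position: [0.4946, 0.1576, 0.1126]
tool_rot: [0.993, 0.12, -0.0, -0.0]
ft_force: [-1.0, -0.9, -0.3]
grip_width: 0.0313
```

Emit:
send_rows([
  {"tx": 0, "ty": 0, "tz": 0.02, "rx": 0, "ry": 0, "rz": 0},
])

```text
time: 28.32
position: [0.4946, 0.1576, 0.1126]
tool_rot: [0.993, 0.12, -0.0, -0.0]
ft_force: [-1.0, -1.3, 0.9]
grip_width: 0.0307
```

Emit:
send_rows([
  {"tx": 0, "ty": 0, "tz": 0.02, "rx": 0, "ry": 0, "rz": 0},
])

```text
time: 28.4
position: [0.4947, 0.1576, 0.1126]
tool_rot: [0.993, 0.12, -0.0, -0.0]
ft_force: [-1.9, -0.6, 3.9]
grip_width: 0.0306
```

```bash
python3 d.py
```

```text
t 28.4 pos [0.4947 0.1576 0.1126] phi 0.2398 tilt [-0.  0. -1.] F [-1.85 -0.64  3.9 ] M [ 0.025  0.278 -0.024] w 0.0306
```

Emit:
send_rows([
  {"tx": 0, "ty": 0, "tz": 0.03, "rx": 0, "ry": 0, "rz": 0},
])

```text
time: 28.48
position: [0.4947, 0.1576, 0.1125]
tool_rot: [0.993, 0.12, 0.0, 0.0]
ft_force: [-2.9, -0.7, 7.4]
grip_width: 0.031
```

Emit:
send_rows([
  {"tx": 0, "ty": 0, "tz": 0.03, "rx": 0, "ry": 0, "rz": 0},
])

```text
time: 28.57
position: [0.4947, 0.1576, 0.1125]
tool_rot: [0.993, 0.12, 0.0, 0.0]
ft_force: [-2.9, -0.7, 9.7]
grip_width: 0.0308
```

Emit:
send_rows([
  {"tx": 0, "ty": 0, "tz": 0.02, "rx": 0, "ry": 0, "rz": 0},
])

```text
time: 28.65
position: [0.4947, 0.1576, 0.1125]
tool_rot: [0.993, 0.12, 0.0, 0.0]
ft_force: [-3.4, -0.6, 9.5]
grip_width: 0.0311
```

Emit:
send_rows([
  {"tx": 0, "ty": 0, "tz": 0.03, "rx": 0, "ry": 0, "rz": 0},
])

```text
time: 28.73
position: [0.4947, 0.1577, 0.1125]
tool_rot: [0.993, 0.12, 0.0, 0.0]
ft_force: [-3.1, -0.9, 12.8]
grip_width: 0.0307
```

Emit:
send_rows([
  {"tx": 0, "ty": 0, "tz": 0.02, "rx": 0, "ry": 0, "rz": 0},
])

```text
time: 28.82
position: [0.4947, 0.1577, 0.1125]
tool_rot: [0.993, 0.12, 0.0, 0.0]
ft_force: [-3.6, -1.1, 13.3]
grip_width: 0.0309
```

```bash
python3 d.py
```

```text
t 28.82 pos [0.4947 0.1577 0.1125] phi 0.2399 tilt [ 7.e-04  0.e+00 -1.e+00] F [-3.58 -1.12 13.34] M [-0.083  0.72  -0.029] w 0.0309
```

Emit:
send_rows([
  {"tx": 0, "ty": 0, "tz": 0.03, "rx": 0, "ry": 0, "rz": 0},
])

```text
time: 28.9
position: [0.4947, 0.1577, 0.1125]
tool_rot: [0.993, 0.12, 0.0, 0.0]
ft_force: [-4.5, -0.6, 15.8]
grip_width: 0.0308
```

Emit:
send_rows([
  {"tx": 0, "ty": 0, "tz": 0.01, "rx": 0, "ry": 0, "rz": 0},
])

```text
time: 28.98
position: [0.4947, 0.1576, 0.1124]
tool_rot: [0.993, 0.12, 0.0, 0.0]
ft_force: [-4.6, -1.9, 15.5]
grip_width: 0.0311
```

```bash
python3 d.py
```

```text
t 28.98 pos [0.4947 0.1576 0.1124] phi 0.2399 tilt [ 8.e-04 -0.e+00 -1.e+00] F [-4.63 -1.9  15.49] M [-0.121  0.846 -0.011] w 0.0311
```

Emit:
send_rows([
  {"tx": 0, "ty": 0, "tz": 0.02, "rx": 0, "ry": 0, "rz": 0},
])

```text
time: 29.07
position: [0.4947, 0.1576, 0.1124]
tool_rot: [0.993, 0.12, 0.0, 0.0]
ft_force: [-4.9, -0.7, 17.4]
grip_width: 0.031
```

Emit:
send_rows([
  {"tx": 0, "ty": 0, "tz": 0, "rx": 0, "ry": 0, "rz": 0},
  {"tx": 0, "ty": 0, "tz": 0, "rx": 0, "ry": 0, "rz": 0},
])

```text
time: 29.23
position: [0.4947, 0.1576, 0.1125]
tool_rot: [0.993, 0.12, 0.001, 0.0]
ft_force: [-4.0, -0.6, 15.7]
grip_width: 0.0307
```

Emit:
send_rows([
  {"tx": 0, "ty": 0, "tz": 0, "rx": 0, "ry": 0, "rz": 0},
  {"tx": 0, "ty": 0, "tz": 0, "rx": 0, "ry": 0, "rz": 0},
])

```text
time: 29.4
position: [0.4948, 0.1577, 0.1125]
tool_rot: [0.993, 0.12, 0.001, 0.0]
ft_force: [-4.1, -0.3, 15.7]
grip_width: 0.0309
```

Emit:
send_rows([
  {"tx": 0, "ty": 0, "tz": 0, "rx": 0, "ry": 0, "rz": 0},
])

```text
time: 29.48
position: [0.4947, 0.1576, 0.1125]
tool_rot: [0.993, 0.12, 0.001, 0.0]
ft_force: [-4.4, -2.1, 15.7]
grip_width: 0.0311
```

Emit:
send_rows([
  {"tx": 0, "ty": 0, "tz": -0.05, "rx": 0, "ry": 0, "rz": 0},
  {"tx": 0, "ty": 0, "tz": -0.1, "rx": 0, "ry": 0, "rz": 0},
  {"tx": 0, "ty": 0, "tz": -0.14, "rx": 0, "ry": 0, "rz": 0},
])

```text
time: 29.73
position: [0.4947, 0.1576, 0.1126]
tool_rot: [0.993, 0.12, 0.0, 0.0]
ft_force: [-1.4, -0.6, 3.3]
grip_width: 0.0307
```

```bash
python3 d.py
```

```text
t 29.73 pos [0.4947 0.1576 0.1126] phi 0.2398 tilt [ 6.e-04  0.e+00 -1.e+00] F [-1.36 -0.6   3.26] M [-0.063  0.34  -0.001] w 0.0307
```

Emit:
send_rows([
  {"tx": 0, "ty": 0, "tz": -0.03, "rx": 0, "ry": 0, "rz": 0},
])

```text
time: 29.82
position: [0.4947, 0.1576, 0.1125]
tool_rot: [0.993, 0.12, 0.0, 0.0]
ft_force: [-2.2, -0.8, 4.8]
grip_width: 0.0312
```

Emit:
send_rows([
  {"tx": 0, "ty": 0, "tz": 0, "rx": 0, "ry": 0, "rz": 0},
  {"tx": 0, "ty": 0, "tz": 0, "rx": 0, "ry": 0, "rz": 0},
  {"tx": 0, "ty": 0, "tz": 0, "rx": 0, "ry": 0, "rz": 0},
  {"tx": 0, "ty": 0, "tz": 0, "rx": 0, "ry": 0, "rz": 0},
  {"tx": 0, "ty": 0, "tz": 0, "rx": 0, "ry": 0, "rz": 0},
], claw=6.5)

```text
time: 30.23
position: [0.4949, 0.1576, 0.1117]
tool_rot: [0.993, 0.12, 0.0, 0.0]
ft_force: [0.4, 0.4, -0.9]
grip_width: 0.0561
```

Emit:
send_rows([
  {"tx": 0, "ty": 0, "tz": -0.5, "rx": 0, "ry": 0, "rz": 0},
  {"tx": 0, "ty": 0, "tz": -2, "rx": 0, "ry": 0, "rz": 0},
  {"tx": 0, "ty": 0, "tz": -4, "rx": 0, "ry": 0, "rz": 0},
  {"tx": 0, "ty": 0, "tz": -7, "rx": 0, "ry": 0, "rz": 0},
  {"tx": 0, "ty": 0, "tz": -10, "rx": 0, "ry": 0, "rz": 0},
])

```text
time: 30.65
position: [0.494, 0.1576, 0.2126]
tool_rot: [0.993, 0.12, -0.001, -0.0]
ft_force: [1.2, 0.2, 0.5]
grip_width: 0.0649
```

Emit:
send_rows([
  {"tx": 1, "ty": 3, "tz": 0, "rx": 0, "ry": 0, "rz": 0},
  {"tx": 1, "ty": 6, "tz": 0, "rx": 0, "ry": 0, "rz": 0},
  {"tx": 1, "ty": 10, "tz": 0, "rx": 0, "ry": 0, "rz": 0},
  {"tx": 1, "ty": 14, "tz": 0, "rx": 0, "ry": 0, "rz": 0},
  {"tx": 1, "ty": 17, "tz": 0, "rx": 0, "ry": 0, "rz": 0},
])

```text
time: 31.07
position: [0.5457, -0.0078, 0.2125]
tool_rot: [0.993, 0.119, 0.001, 0.001]
ft_force: [1.0, -0.2, 0.0]
grip_width: 0.0648
```

Run:
```python
from fit import *
from d import st
st()
L=[]
for n in('side','top'):
    c=cam(n)
    u,v=[int(q) for q in proj(c,[[.4926,.157,.09]])[0]]
    L.append(cv2.resize(cv2.cvtColor(c['color'],cv2.COLOR_RGB2BGR)[v-45:v+45,u-40:u+40],None,fx=5,fy=5,interpolation=cv2.INTER_CUBIC))
    print(n,[(round(k['p'],2),np.round(k['xy'])) for k in robot.outline_of('pellet',n)])
    for k in robot.outline_of('plunger',n)[:2]:
        m=cv2.erode(k['pixels'].astype(np.uint8),np.ones((2,2)))>0
        vv,uu=np.nonzero(m&(c['z_map']>0));X=deproj(c,np.c_[uu,vv],c['z_map'][vv,uu]);print(np.round(k['xy']),np.median(X,0).round(3),np.percentile(X[:,2],95).round(4))
cv2.imwrite('pics/fin.png',np.hstack(L))
```

```text
t 31.07 pos [ 0.5457 -0.0078  0.2125] phi 0.2393 tilt [ 0.0016 -0.0011 -1.    ] F [ 0.99 -0.22  0.04] M [ 0.006 -0.007  0.033] w 0.0648
side []
[191. 147.] [0.494 0.145 0.13 ] 0.1419
top [(0.7, array([178., 232.]))]
[177. 231.] [0.492 0.159 0.142] 0.1451
```

View pics/fin.png

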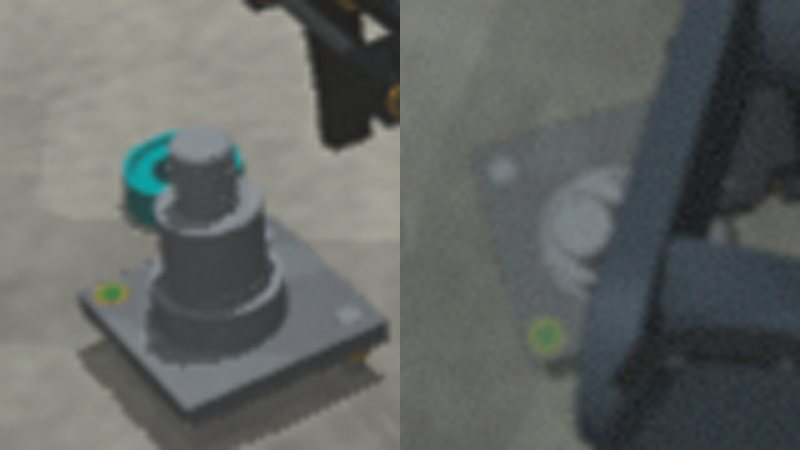

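```bash
python3 -c "
from rig import robot
print(robot.hand_in())"
```

```text
the job is handed in; nothing more can be done
None
```

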